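# Fit the boards into the control unit

### The job

Pry up the control unit's hinged blue cover with the flat scraper's blade in the slot under its front edge, and swing it open. The green circuit boards must not be touched with the gripper's fingers: slide the scraper under each one, carry it over and stand it on the unit's deck, feet down, side by side with the others where the cover will shut over them. When all the boards are in, lay the scraper flat on its rubber mat again and shut the cover fully, leaving everything else on the bench where it is.

Things in the scene. Friction and masses are not known exactly. Their poses are not given: they have to be found in the camera images.
- unit: Control unit lying on the bench, fixed: grey base, blue cover. Origin on the bench; x points level from the open front to the hinge, y along the hinge, z up. Its base is a block 45 mm high, x -115 to +75, y -155 to +155 mm; the flat top is the deck, with a 16 mm high rim 6 mm thick along both y ends. At the back (x 73 to 78) a wall rises to 106 mm. Before the shut cover the deck is bare: an apron (x -115 to -76).
- deck (a point): Centre of the boards' place on the deck, 45 mm above the bench, same axes as the unit. Under the closed cover the free space reaches from x = -72 to +72 mm, y = -140 to +140 mm and 60 mm up.
- hinge (a point): Middle of the cover's hinge line, 105 mm above the bench; in the unit's frame x = 75, y = 0, z = 105 mm. The line runs along y. The cover is a shallow hood 288 mm wide along it, 151 mm from hinge to front: a 4 mm top plate with 4 mm skirts on the sides (down to the deck) and the front; no handle.
- cover (a joint): Angle of the cover (rad): 0 shut, 1.65 at its stop, just past upright. About 250 g; the stiff hinge (0.3 N m of friction) holds it at any angle; 3 to 5 N upward at the front edge raises it. Shut, its top is 109 mm above the bench.
- cover_edge (a point): Middle of the lower edge of the cover's front skirt (moves with the cover). Shut, it is 8 mm above the deck and 149 mm in front of the hinge, leaving a slot 8 mm high along the whole front. Axes: the unit's when shut.
- scraper_grip (a point): Centre of the flat scraper's black handle. x points along it to the blade's tip, z up from the blade. Handle: bar 104 mm long, 24 wide, 28 high, on two posts (12 mm long, 44 mm before and behind this point) over the rear half of the steel blade (220 x 42 x 2.6 mm), whose underside is 56 mm below this point. 240 g; lies flat on its blade.
- scraper_tip (a point): Middle of the front end of the scraper's blade, half-way through its thickness; 160 mm ahead of and 54.7 mm below the handle's centre. Same axes as the handle.
- mat_top (a point): Centre of the top of the black rubber mat on which the scraper lies at the start, fixed; 260 mm along x, 75 mm along y, 3 mm thick.
- board0_mid (a point): Centre of a green circuit board's plate (two or three boards are there; None if absent). Plate 100 (x) x 76 (y) x 4 mm on four corner feet 9 mm across, 14 mm long (at 45.5 mm in x, 33.5 mm in y), so its centre is 16 mm above what it stands on. The way under it along x, between the feet, is 58 mm wide and 14 mm high. Parts rise 25 mm above this point. About 150 g.
- board1_mid (a point): Centre of a green circuit board's plate (two or three boards are there; None if absent). Plate 100 (x) x 76 (y) x 4 mm on four corner feet 9 mm across, 14 mm long (at 45.5 mm in x, 33.5 mm in y), so its centre is 16 mm above what it stands on. The way under it along x, between the feet, is 58 mm wide and 14 mm high. Parts rise 25 mm above this point. About 150 g.
- board2_mid (a point): Centre of a green circuit board's plate (two or three boards are there; None if absent). Plate 100 (x) x 76 (y) x 4 mm on four corner feet 9 mm across, 14 mm long (at 45.5 mm in x, 33.5 mm in y), so its centre is 16 mm above what it stands on. The way under it along x, between the feet, is 58 mm wide and 14 mm high. Parts rise 25 mm above this point. About 150 g.
- meter: Bystander, to be left alone: black hand-held test meter, 150 x 80 x 34 mm; origin near the middle of its underside.
- mug: Bystander, to be left alone: white mug, 80 mm across, 90 mm high; origin near the middle of its underside.
- tape: Bystander, to be left alone: roll of black tape, 84 mm across, 20 mm high; origin near the middle of its underside.
- driver: Bystander, to be left alone: screwdriver, 190 mm long; origin near the middle of its underside.
- relay: Bystander, to be left alone: grey relay block, 70 x 50 x 53 mm; origin near the middle of its underside.
- spray: Bystander, to be left alone: aluminium spray can, 60 mm across, 170 mm high; origin near the middle of its underside.
There are look-alikes about, which are no part of the job. What is shaped like the part that bears board0_mid but pink is not meant.

How it is judged:
By the outcome, as a careful person would: the job done as asked, in the order asked, and still so for the second after the job is handed in, with the robot touching nothing.
Of board0, board1, board2 only 2 to 3 are there at a start; the rules pass over those that are not, and their reading is None.
At some moment in a run one of board0, board1, board2, scraper may be knocked a few centimetres aside while the robot is not near it.
It also fails if it takes over 210 s, if anything falls off the work surface, if the arm or the gripper's body presses on something with over 40 N, if the wrist force passes 120 N, or if a joint passes its speed limit or range.

### The arm

A 6-joint arm with a two-finger parallel gripper is mounted at the origin on the work surface. World frame = base frame: x ahead of the robot, y to its left, z up, the work surface at z = 0. Lengths are in mm, angles in rad, forces in N, time in s.
With the tool pointing down it reaches from about 275 to 725 mm from the base axis. Payload 15.9 kg.
Tool frame: the origin (TCP) lies on the centre line of the jaws, within the pads' length; the fingertips stand 11 mm ahead of it and the grasp point (between the pads) lies 8 mm behind it; z points along the fingers, y is the line along which they close (so a half turn about z gives the same grasp; the last joint's range is limited). The gripper opens to 85 mm and grips with 20 to 120 N. Pads are 22 mm wide; open, the fingers measure 114 mm over their backs; the gripper's body (76 mm by 85 mm) begins 54 mm behind the grasp point. The pads swing forward as they close: fully open they stand 13 mm farther back than shut.
Start: joints at [-1.212, 0.213, -0.034, 1.323, 0, 1.571], TCP at [175.569, -468.146, 242.306] pointing down, gripper open.
Joint ranges: [-2.98, 2.98], [-0.74, 1.72], [-1.14, 1.35], [-2.1, 2.04], [-1.57, 1.44], [-3.14, 3.14]. Speed limits (rad/s): [1.89, 1.89, 2.39, 2.57, 3.14, 3.14].

### API

Orientations are given as [roll, pitch, yaw] about the fixed x, y, z axes, in that order (R = Rz(yaw) Ry(pitch) Rx(roll)).
In Python, from rig import readout, capture, arm gives the robot as it stands.
- The arm moves only by the tool apply_moves, never from a script. Its argument "increments" is a list of rows, each a list of 7 numbers: the shift along the tool's x, y, z in m, then the turn, a rotation vector about the tool's x, y, z in degrees, then the closure in counts, from 0 (fully open) to 255 (shut). A call has exactly 5 rows; each row is the pose to reach, as a shift and turn from the pose commanded when the call began, along the tool's axes at that moment; what a row does not reach only later rows make up. A row lasts 1/12 s, in which the tool goes at most 41.7 mm and 7.16 degrees, less where a joint would pass 70% of its speed; a pose out of reach is approached as far as the arm can. A call with a gripper value outside its range is refused whole. The fingers move at their own pace and stop on an object; the grip force is fixed at half the most. Time passes only in rows, so rows that repeat a pose let the fingers close, or fill a call up. It gives the time, the measured TCP pose, the force, the opening and the grip force at its end, in the units of the state.
- readout.read_state(): the state, without advancing time (a new reading comes with each control period).
- capture(name): name is "side" or "top" or "wrist"; returns a dict with "color" (420x560x3 uint8, red, green, blue), "depth" (420x560 float32, mm along the optical axis (not along the pixel's ray), 0 where there is no reading), "K" (3x3 intrinsics, pixels), "rvec" (rotation vector, rad) and "tvec" (3), from world to camera coordinates, as OpenCV has them. Camera axes: x right, y down, z forward; pixel columns grow to the right and rows downward; lengths in mm; the calibration is good to about 2 mm. A picture is of the moment at which its call begins.
- arm.hand_in(): hands the job in; it is judged then, once.
The state is a dict: "clock": time; "q": joint angles; "joint_vel": joint speeds; "effort": joint torques, N m; "ee_pos": TCP position; "eef_rot": TCP orientation; "ft_force": force on the tool from outside, world axes, zero at the start; "torque": the same for the moment, N m; "width": finger opening in mm; "gripper_force": force on a finger pad.
Only numpy, scipy, OpenCV 4.12 (cv2) and the standard library are available. Lean on these libraries where they do the work, as an engineer would, in place of code of your own. Each camera call takes 0.05 s, during which the arm holds its last target. There are 200 camera calls.

## Working session

There is one attempt and no reset: what is moved stays moved. The work goes in short steps, Python scripts to look and compute and a tool call to move; the robot and the scene stay as the last step left them, time stands still between calls to the robot, and variables do not carry over. Pictures are saved under pics/ and viewed, at most 14 in all, crops included, and the job is handed in when it is done.

Besides the shell and the picture viewer there is one more tool, called after "Request:" by a JSON object that holds its "api" and its "payload", one argument or row to a line. apply_moves: Moves the arm, as the interface text tells. Its arguments: {"type":"object","properties":{"increments":{"type":"array"}},"required":["increments"]}

```bash
ls; mkdir -p pics
cat > h.py <<'E'
import numpy as np, cv2
from rig import readout, capture, arm
from scipy.spatial.transform import Rotation as R
def snap(n):
    c=capture(n); np.savez(f'/tmp/{n}.npz',**c); return c
def ld(n): return dict(np.load(f'/tmp/{n}.npz'))
def world(c,u,v,z=None):
    K=c['K'];Rm=cv2.Rodrigues(c['rvec'])[0];t=c['tvec'].reshape(3)
    d=np.linalg.inv(K)@np.array([u,v,1.]); o=-Rm.T@t; w=Rm.T@d
    if z is None: return o+w*float(c['depth'][int(round(v)),int(round(u))])
    return o+w*(z-o[2])/w[2]
def cloud(c):
    K=c['K'];Rm=cv2.Rodrigues(c['rvec'])[0];t=c['tvec'].reshape(3)
    v,u=np.mgrid[:c['depth'].shape[0],:c['depth'].shape[1]]
    p=np.stack([u,v,np.ones_like(u)],-1)@np.linalg.inv(K).T*c['depth'][...,None]
    return (p-t)@Rm
E
python3 - <<'E'
from h import *
s=readout.read_state(); print(s)
ims=[]
for n in ['top','side']:
    c=snap(n); cv2.imwrite(f'pics/{n}0.png',cv2.resize(c['color'][:,:,::-1],(800,600)))
    print(n,c['K'].tolist(),c['rvec'].ravel(),c['tvec'].ravel())
E
```

```text
pics
{'clock': 0.0, 'q': array([-1.21198074e+00,  2.13311818e-01, -3.50318160e-02,  1.32348070e+00,
       -4.25263167e-06,  1.57080067e+00]), 'joint_vel': array([-0.0004153 ,  0.00048024,  0.00012904,  0.00143715,  0.00138294,
       -0.00061107]), 'effort': array([-1.23329948e-03, -6.86158919e+01,  4.87116516e+01,  1.74368295e-02,
       -1.46061443e-04, -4.84929217e-06]), 'ee_pos': array([ 175.4735295 , -467.86918004,  241.84912693]), 'eef_rot': array([-3.14056465e+00,  4.25709712e-06,  3.58811245e-01]), 'ft_force': array([-0.42709593,  0.43928788, -0.01367304]), 'torque': array([ 0.00220682, -0.02618921, -0.00828261]), 'gripper_force': 0.0, 'width': 84.96259830259375}
top [[401.31878935355763, 0.0, 277.35615646715513], [0.0, 401.31878935355763, 207.7257479092754], [0.0, 0.0, 1.0]] [ 2.15148444 -2.11751427  0.1266564 ] [  18.10945581  497.87438897 1074.67502166]
side [[484.8481226766619, 0.0, 278.80854544291566], [0.0, 484.8481226766619, 212.82740231621423], [0.0, 0.0, 1.0]] [ 0.74967618 -2.61920181  1.0780472 ] [ 407.82940748  238.11559914 1409.0793173 ]
```

View pics/top0.png

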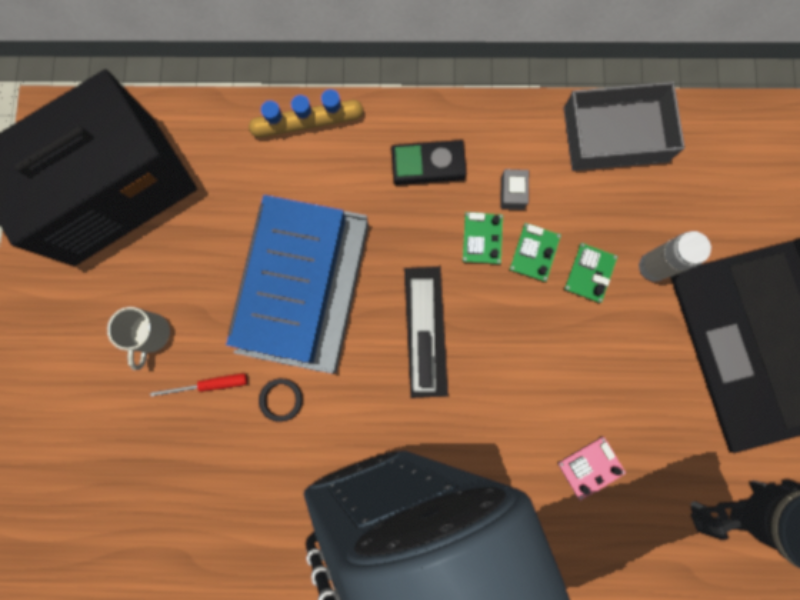

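View pics/side0.png

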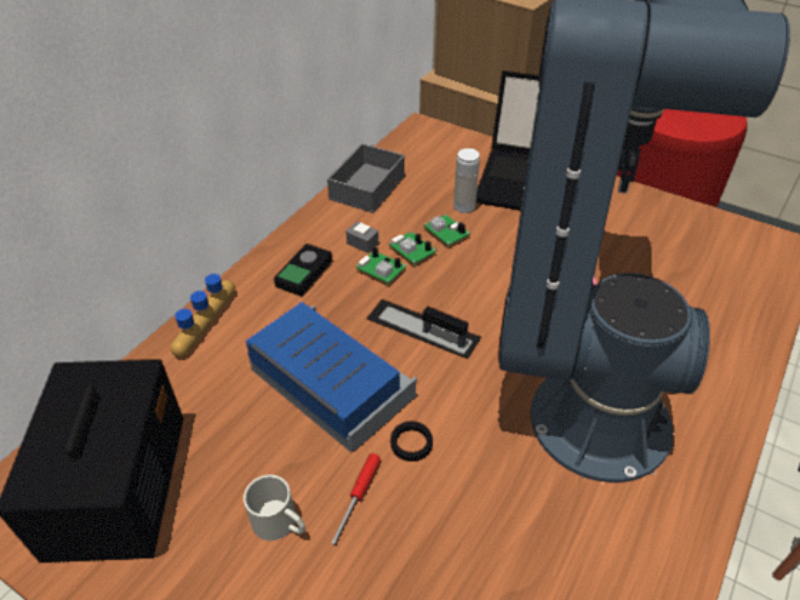

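Three green boards at about (482,238), (536,252), (591,272); the pink look-alike at (592,467) is not meant. The unit's cover is blue, centred (287,280), with the apron to its right, so the hinge is on the left. The scraper is on the black mat at (425,332), blade tip up and handle at the bottom.

```bash
cat >> h.py <<'E'
def rects(c,mask,amin=60):
    P=cloud(c); n,l,st,ce=cv2.connectedComponentsWithStats(mask.astype(np.uint8)); o=[]
    for i in range(1,n):
        if st[i,4]<amin: continue
        q=P[l==i]; r=cv2.minAreaRect(q[:,:2].astype(np.float32))
        o.append((ce[i].round(),r[0],r[1],r[2],np.percentile(q[:,2],[5,50,95]).round(1)))
    return o
E
python3 - <<'E'
from h import *
c=ld('top'); P=cloud(c); hsv=cv2.cvtColor(c['color'],cv2.COLOR_RGB2HSV); H,S,V=[hsv[...,i].astype(int) for i in range(3)]
z=P[...,2]
def show(n,m,a=60):
    print(n)
    for r in rects(c,m,a): print('  ',r[0],np.round(r[1],1),np.round(r[2],1),round(r[3],1),r[4])
ok=c['depth']>0
show('cover',ok&(abs(z-109)<5)&(H>100)&(H<130)&(S>100),500)
show('apron',ok&(abs(z-45)<5)&(S<80)&(P[...,1]>0)&(P[...,1]<500),100)
show('wall',ok&(abs(z-106)<8)&(S<80)&(P[...,1]>0)&(P[...,1]<500)&(P[...,0]>200),20)
show('green plate',ok&(z>8)&(z<50)&(P[...,1]<0)&(P[...,0]>400),100)
show('greencol',ok&(H>40)&(H<80)&(S>120)&(z<30),50)
show('blade',ok&(S<50)&(V>120)&(z<20)&(abs(P[...,1]-70)<120),50)
show('handle',ok&(z>60)&(z<85)&(P[...,1]<150)&(P[...,1]>-50)&(P[...,0]>250)&(P[...,0]<600),30)
show('mat',ok&(V<60)&(z<12)&(z>-5),400)
for p in [(485,190)]: pass
print(c['color'][225,295],world(c,295,225), c['color'][265,297],world(c,297,265),c['color'][240,60])
# crop enlarge
im=c['color'][130:290,155:440][:,:,::-1]; cv2.imwrite('pics/crop0.png',cv2.resize(im,(798,448),interpolation=cv2.INTER_CUBIC))
E
```

```text
cover
   [200. 195.] [521.7 227.4] [152.4 285.1] 79.2 [105.8 108.7 111.8]
apron
   [236. 207.] [519.2 204.4] [189.  302.5] 78.2 [41.5 44.7 48.2]
wall
   [114. 126.] [702.5 469.3] [12.8 74.2] 44.2 [ 98.9 105.5 113.1]
   [200. 139.] [668.7 234.5] [65.6  4. ] 80.0 [105.5 108.1 112.1]
   [172. 187.] [542.1 301.5] [  6.5 260.2] 79.4 [106.5 109.2 112.2]
   [207. 164.] [600.8 213.1] [84.6  4.8] 79.6 [107.4 109.5 112. ]
   [203. 179.] [561.6 221.1] [82.8  4.4] 79.0 [107.5 109.5 112.1]
   [196. 192.] [524.1 238.2] [62.9  4.6] 79.6 [106.4 109.5 112.7]
   [196. 208.] [483.1 235.4] [86.   4.4] 78.8 [107.2 109.3 112.7]
   [193. 223.] [443.5 242.6] [83.8  4.5] 79.5 [107.2 109.7 112.1]
green plate
   [447.  74.] [ 900.9 -448. ] [217.3 103.3] 61.7 [10.4 30.  48.8]
   [423. 105.] [ 800.1 -391. ] [241.6 114.3] 60.5 [10.4 29.5 48.1]
   [307. 113.] [780.  -52.5] [ 80.7 111.2] 4.4 [20.7 33.6 39.5]
   [359. 133.] [ 720.7 -204.7] [48.9 73.1] 88.6 [16.  43.7 48.6]
   [338. 166.] [ 623.7 -143.4] [ 76.2 101.4] 87.2 [14.6 18.9 39.1]
   [374. 176.] [ 595.8 -246.9] [ 76.4 101.5] 72.0 [14.7 18.7 39.8]
   [521. 21
[... 227 characters left out ...]
 [70.6 95.2] 87.2 [14.4 17.9 21.6]
   [374. 178.] [ 594.2 -246. ] [71.2 96.4] 72.1 [14.5 17.5 20.9]
   [412. 192.] [ 554.7 -355.2] [74.6 98.1] 69.8 [14.3 17.8 21.1]
blade
   [275.  13.] [1481.9   70.1] [239.6  17.9] 89.9 [-651.3 -552.5 -465.5]
   [266.  59.] [1370.1  112.5] [150.   18.1] 89.5 [-758.4 -749.6 -741.9]
   [295. 225.] [429.8 -25.8] [220.8  42.7] 0.8 [1.2 5.1 8.7]
handle
   [234. 182.] [562.7 142.8] [ 1.1 73.2] 79.2 [61.7 71.9 81.9]
   [297. 250.] [379.6 -27.3] [102.5  24. ] 0.5 [69.5 72.9 76.1]
mat
   [302. 228.] [436.  -31.2] [252.5  67.7] 3.8 [-0.6  3.   6.3]
[211 212 205] [453.3836823  -23.85928447   5.509635  ] [64 63 63] [341.41828168 -29.11514058  71.82535606] [189 120  75]
```

View pics/crop0.png

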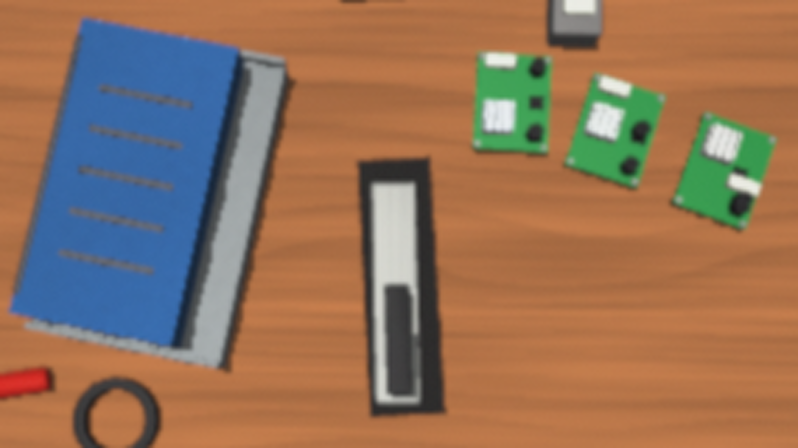

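The crop confirms it: the three green boards are at crop px (512,102), (615,130) and (723,170), with their long axes roughly along world x. I measured them at 76x101 mm with the plate at z≈18. The scraper handle top is at z 73 and the blade 220 long, both as described. The first step is to grip the scraper 20 mm ahead of the handle centre.

```bash
cat >> h.py <<'E'
def plan(wps,start=None):
    """wps: (x,y,z,yawdeg[,pitch up deg of tool x]); prints delta (m, deg) in the previous waypoint's tool frame"""
    def rot(y,p=0): return R.from_euler('z',y,degrees=True)*R.from_euler('y',-p,degrees=True)*R.from_euler('x',180,degrees=True)
    s=readout.read_state()
    if start is None: p,r=np.array(s['ee_pos']),R.from_euler('xyz',s['eef_rot'])
    else: p,r=np.array(start[:3],float),rot(*start[3:])
    print('now',p.round(1),np.degrees(s['eef_rot']).round(2),'w',round(s['width'],1),'t',s['clock'],'F',np.round(s['ft_force'],1))
    for w in wps:
        q=np.array(w[:3],float); r2=rot(*w[3:])
        print(w,'->',(r.inv().apply(q-p)/1000).round(4),(r.inv()*r2).as_rotvec(degrees=True).round(2))
        p,r=q,r2
def uw(x,y,z=0,o=(522.3,226.),yaw=79.2):
    a=np.radians(yaw); return np.array([o[0]+x*np.cos(a)-y*np.sin(a),o[1]+x*np.sin(a)+y*np.cos(a),z])
E
python3 - <<'E'
from h import *
plan([(290,-240,200,10),(400,-27,150,.7),(400,-27,51,.7)])
E
```

```text
now [ 175.5 -467.9  241.9] [-179.94    0.     20.56] w 85.6 t 0.1 F [-0.  0.  0.]
(290, -240, 200, 10) -> [ 0.1873 -0.1731  0.042 ] [-6.000e-02  1.000e-02  1.056e+01]
(400, -27, 150, 0.7) -> [ 0.1453 -0.1907  0.05  ] [ 0.  -0.   9.3]
(400, -27, 51, 0.7) -> [ 0.    -0.     0.099] [0. 0. 0.]
```

Request:
{"api": "apply_moves", "payload": {
  "increments": [
    [0.094,-0.087,0.021,0,0,0,0],
    [0.094,-0.087,0.021,0,0,0,0],
    [0.094,-0.087,0.021,0,0,0,0],
    [0.094,-0.087,0.021,0,0,0,0],
    [0.094,-0.087,0.021,0,0,0,0]
  ]
}}

```text
clock: 0.52
ee_pos: [233.6, -351.8, 221.1]
eef_rot: [-3.141, 0.0, 0.362]
ft_force: [0.1, 0.5, -1.1]
width: 85.5
gripper_force: 0.0
```

Request:
{"api": "apply_moves", "payload": {
  "increments": [
    [0.094,-0.087,0.021,0,0,10.5,0],
    [0.094,-0.087,0.021,0,0,10.5,0],
    [0.094,-0.087,0.021,0,0,10.5,0],
    [0.094,-0.087,0.021,0,0,10.5,0],
    [0.094,-0.087,0.021,0,0,10.5,0]
  ]
}}

```text
clock: 0.93
ee_pos: [291.2, -237.9, 200.1]
eef_rot: [-3.141, 0.0, 0.178]
ft_force: [0.4, 0.2, 0.5]
width: 85.4
gripper_force: 0.0
```

Request:
{"api": "apply_moves", "payload": {
  "increments": [
    [0.072,-0.095,0.025,0,0,5,0],
    [0.072,-0.095,0.025,0,0,5,0],
    [0.072,-0.095,0.025,0,0,5,0],
    [0.072,-0.095,0.025,0,0,5,0],
    [0.072,-0.095,0.025,0,0,5,0]
  ]
}}

```text
clock: 1.35
ee_pos: [345.5, -132.7, 175.2]
eef_rot: [3.142, 0.001, 0.092]
ft_force: [-0.4, 0.8, -0.2]
width: 85.4
gripper_force: 0.0
```

Run:
```python
from h import *
plan([(400,-27,110,.7),(400,-27,51,.7)])
```

```text
now [ 345.5 -132.7  175.2] [1.80e+02 3.00e-02 5.27e+00] w 85.4 t 1.35 F [-0.4  0.8 -0.2]
(400, -27, 110, 0.7) -> [ 0.064  -0.1002  0.0651] [0.01 0.03 4.57]
(400, -27, 51, 0.7) -> [ 0.    -0.     0.059] [0. 0. 0.]
```

Request:
{"api": "apply_moves", "payload": {
  "increments": [
    [0.032,-0.05,0.032,0,0,2.3,0],
    [0.064,-0.1,0.065,0,0,4.5,0],
    [0.064,-0.1,0.065,0,0,4.5,0],
    [0.064,-0.1,0.065,0,0,4.5,0],
    [0.064,-0.1,0.065,0,0,4.5,0]
  ]
}}

```text
clock: 1.77
ee_pos: [400.1, -28.1, 109.2]
eef_rot: [3.142, 0.002, 0.01]
ft_force: [-1.1, -0.8, 0.3]
width: 84.9
gripper_force: 0.0
```

Request:
{"api": "apply_moves", "payload": {
  "increments": [
    [0,0,0.02,0,0,0,0],
    [0,0,0.04,0,0,0,0],
    [0,0,0.059,0,0,0,0],
    [0,0,0.059,0,0,0,0],
    [0,0,0.059,0,0,0,255]
  ]
}}

```text
clock: 2.18
ee_pos: [399.4, -29.6, 51.8]
eef_rot: [3.141, 0.001, 0.007]
ft_force: [0.2, -0.0, 1.3]
width: 75.8
gripper_force: 0.0
```

Request:
{"api": "apply_moves", "payload": {
  "increments": [
    [0,0,0,0,0,0,255],
    [0,0,0,0,0,0,255],
    [0,0,0,0,0,0,255],
    [0,0,0,0,0,0,255],
    [0,0,0,0,0,0,255]
  ]
}}

```text
clock: 2.6
ee_pos: [400.4, -27.8, 52.2]
eef_rot: [-3.142, -0.002, 0.01]
ft_force: [-1.6, 0.7, 10.9]
width: 23.2
gripper_force: 59.0
```

Request:
{"api": "apply_moves", "payload": {
  "increments": [
    [0,0,0,0,0,0,255],
    [0,0,0,0,0,0,255],
    [0,0,0,0,0,0,255],
    [0,0,0,0,0,0,255],
    [0,0,0,0,0,0,255]
  ]
}}

```text
clock: 3.02
ee_pos: [400.4, -27.8, 52.1]
eef_rot: [3.141, -0.001, 0.01]
ft_force: [-2.0, 0.6, 10.5]
width: 22.9
gripper_force: 59.1
```

Request:
{"api": "apply_moves", "payload": {
  "increments": [
    [0,0,-0.03,0,0,0,255],
    [0,0,-0.06,0,0,0,255],
    [0,0,-0.09,0,0,0,255],
    [0,0,-0.12,0,0,0,255],
    [0,0,-0.12,0,0,0,255]
  ]
}}

```text
clock: 3.43
ee_pos: [402.0, -27.9, 176.4]
eef_rot: [3.141, -0.007, 0.01]
ft_force: [1.2, -0.5, -1.4]
width: 23.5
gripper_force: 59.9
```

Run:
```python
from h import *
a=uw(-270,0)
plan([(a[0],a[1],172,26),(a[0],a[1],172,53),(a[0],a[1],172,79.2),(a[0],a[1],98,79.2)])
c=snap('side'); cv2.imwrite('pics/side1.png',cv2.resize(c['color'][100:310,210:490][:,:,::-1],(800,600)))
```

```text
now [402.  -27.9 176.4] [179.97  -0.39   0.58] w 23.5 t 3.4333 F [ 1.2 -0.5 -1.4]
(np.float64(471.70704506185433), np.float64(-39.21755769674593), 172, 26) -> [0.0695 0.012  0.0049] [  0.12  -0.38 -25.42]
(np.float64(471.70704506185433), np.float64(-39.21755769674593), 172, 53) -> [0. 0. 0.] [ -0.   0. -27.]
(np.float64(471.70704506185433), np.float64(-39.21755769674593), 172, 79.2) -> [0. 0. 0.] [  0.    0.  -26.2]
(np.float64(471.70704506185433), np.float64(-39.21755769674593), 98, 79.2) -> [ 0.    -0.     0.074] [0. 0. 0.]
```

View pics/side1.png

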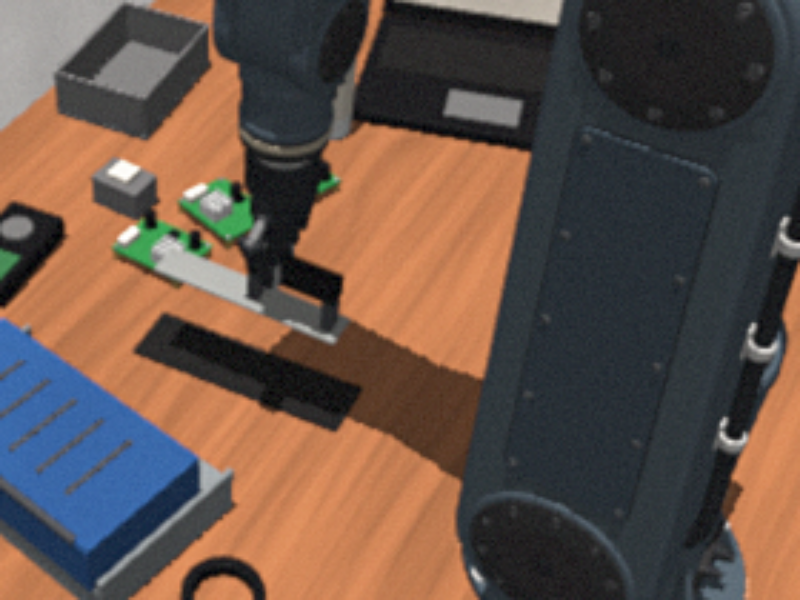

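The scraper is held level, with its tip near (160,255), and the mat is now bare at (245,370). Next is turning to the unit.

Request:
{"api": "apply_moves", "payload": {
  "increments": [
    [0.014,0.003,0,0,0,-5,255],
    [0.028,0.005,0,0,0,-10,255],
    [0.042,0.008,0,0,0,-15,255],
    [0.056,0.01,0,0,0,-20,255],
    [0.07,0.012,0,0,-0.4,-25.4,255]
  ]
}}

```text
clock: 3.9
ee_pos: [469.7, -39.2, 170.0]
eef_rot: [-3.139, 0.008, 0.457]
ft_force: [0.2, -0.3, -2.1]
width: 22.9
gripper_force: 59.7
```

Request:
{"api": "apply_moves", "payload": {
  "increments": [
    [0,0,0,0,0,-5.4,255],
    [0,0,0,0,0,-10.8,255],
    [0,0,0,0,0,-16.2,255],
    [0,0,0,0,0,-21.6,255],
    [0,0,0,0,0,-27,255]
  ]
}}

```text
clock: 4.32
ee_pos: [469.2, -39.0, 169.9]
eef_rot: [-3.135, 0.006, 0.929]
ft_force: [0.1, -0.2, -2.7]
width: 23.2
gripper_force: 59.7
```

Request:
{"api": "apply_moves", "payload": {
  "increments": [
    [0,0,0,0,0,-5.2,255],
    [0,0,0,0,0,-10.4,255],
    [0,0,0,0,0,-15.6,255],
    [0,0,0,0,0,-20.8,255],
    [0,0,0,0,0,-26.2,255]
  ]
}}

```text
clock: 4.73
ee_pos: [469.1, -39.0, 170.0]
eef_rot: [-3.133, 0.003, 1.386]
ft_force: [-0.6, 0.3, -1.8]
width: 23.2
gripper_force: 59.7
```

Request:
{"api": "apply_moves", "payload": {
  "increments": [
    [0,0,0.02,0,0,0,255],
    [0,0,0.04,0,0,0,255],
    [0,0,0.06,0,0,0,255],
    [0,0,0.06,0,0,0,255],
    [0,0,0.06,0,0,0,255]
  ]
}}

```text
clock: 5.15
ee_pos: [468.2, -39.1, 110.3]
eef_rot: [-3.132, 0.003, 1.382]
ft_force: [0.2, 0.1, -1.5]
width: 23.4
gripper_force: 59.7
```

Run:
```python
from h import *
plan([])
s=readout.read_state(); c=snap('top'); P=cloud(c)
K=c['K']; Rm=cv2.Rodrigues(c['rvec'])[0]
p=np.array(s['ee_pos']); yaw=s['eef_rot'][2]; d=np.array([np.cos(yaw),np.sin(yaw),0]); n=np.array([-d[1],d[0],0])
# blade points ahead of TCP
q=P.reshape(-1,3); ok=c['depth'].ravel()>0
a=(q-p)@d; b=(q-p)@n
m=ok&(abs(b)<24)&(a>45)&(a<175)
for lo in range(45,175,10):
    k=m&(a>=lo)&(a<lo+10)
    if k.sum(): print(lo,k.sum(),np.median(q[k,2]).round(1),np.percentile(b[k],[2,98]).round(1))
im=c['color'][120:295,130:365][:,:,::-1]; cv2.imwrite('pics/top1.png',cv2.resize(im,(798,594),interpolation=cv2.INTER_CUBIC))
```

```text
now [468.2 -39.1 110.3] [-179.46    0.18   79.17] w 23.4 t 5.15 F [ 0.2  0.1 -1.5]
45 238 621.4 [-22.7  23. ]
55 194 616.6 [-22.9  22.5]
65 12 597.6 [-23.8  -3. ]
95 18 62.7 [-8.8 23.6]
105 67 63.2 [-17.6  22.4]
115 66 62.6 [-18.3  22.6]
125 65 62.2 [-18.   23.1]
135 32 62.4 [-17.2  23.4]
145 51 -0.2 [-22.4  22. ]
155 97 41.6 [-23.1  23.4]
165 63 44.9 [-23.3  22.9]
```

View pics/top1.png

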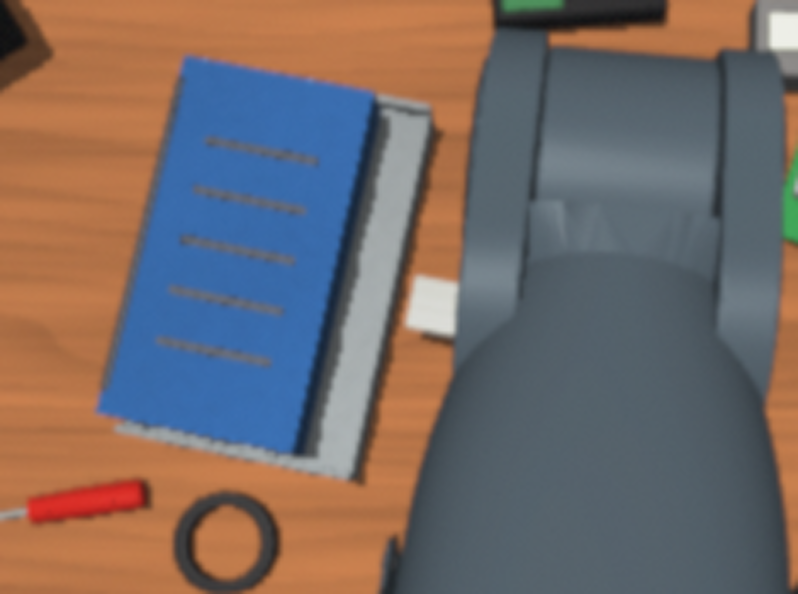

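Tip at (430,305), lined up with the cover's middle, with the blade top at z 62.5. Lower it 13 mm, then insert.

Request:
{"api": "apply_moves", "payload": {
  "increments": [
    [0,0,0.013,0,0,0,255],
    [0.015,0,0.013,0,0,0,255],
    [0.03,0,0.013,0,0,0,255],
    [0.045,0,0.013,0,0,0,255],
    [0.045,0,0.013,0,0,0,255]
  ]
}}

```text
clock: 5.62
ee_pos: [479.0, 6.8, 99.4]
eef_rot: [-3.137, 0.002, 1.383]
ft_force: [0.5, -0.9, -2.9]
width: 23.4
gripper_force: 59.8
```

Request:
{"api": "apply_moves", "payload": {
  "increments": [
    [0.006,0,0,0,0,0,255],
    [0.012,0,0,0,0,0,255],
    [0.018,0,0,0,0,0,255],
    [0.024,0,0,0,0,0,255],
    [0.024,0,0,0,0,0,255]
  ]
}}

```text
clock: 6.03
ee_pos: [482.6, 29.3, 98.3]
eef_rot: [-3.136, 0.003, 1.382]
ft_force: [0.3, -0.6, -2.3]
width: 23.3
gripper_force: 59.8
```

Request:
{"api": "apply_moves", "payload": {
  "increments": [
    [0.008,0,0,0,0,0,255],
    [0.016,0,0,0,0,0,255],
    [0.024,0,0,0,0,0,255],
    [0.03,0,0,0,0,0,255],
    [0.03,0,0,0,0,0,255]
  ]
}}

```text
clock: 6.45
ee_pos: [488.2, 59.2, 98.0]
eef_rot: [-3.135, 0.003, 1.383]
ft_force: [0.2, 0.1, -2.2]
width: 23.3
gripper_force: 59.8
```

Request:
{"api": "apply_moves", "payload": {
  "increments": [
    [0,0,-0.004,0,0,0,255],
    [0,0,-0.008,0,0,0,255],
    [0,0,-0.012,0,0,0,255],
    [0,0,-0.016,0,0,0,255],
    [0,0,-0.02,0,0,0,255]
  ]
}}

```text
clock: 6.87
ee_pos: [488.0, 57.6, 118.5]
eef_rot: [-3.135, 0.003, 1.381]
ft_force: [-0.8, -2.5, -6.9]
width: 23.3
gripper_force: 59.3
```

Run:
```python
from h import *
plan([])
for th in np.arange(0,1.7,.15):
    s,c=np.sin(th),np.cos(th); print(round(th,2),'edge',round(75-149*c-52*s),round(105+149*s-52*c),'depth to plate at edge height',round(52/max(s,.01)))
c=snap('top'); im=c['color'][120:295,130:365][:,:,::-1]; cv2.imwrite('pics/top2.png',cv2.resize(im,(798,594),interpolation=cv2.INTER_CUBIC))
```

```text
now [488.   57.6 118.5] [-179.63    0.18   79.13] w 23.3 t 6.8667 F [-0.8 -2.5 -6.9]
0.0 edge -74 53 depth to plate at edge height 5200
0.15 edge -80 76 depth to plate at edge height 348
0.3 edge -83 99 depth to plate at edge height 176
0.45 edge -82 123 depth to plate at edge height 120
0.6 edge -77 146 depth to plate at edge height 92
0.75 edge -69 169 depth to plate at edge height 76
0.9 edge -58 189 depth to plate at edge height 66
1.05 edge -44 208 depth to plate at edge height 60
1.2 edge -27 225 depth to plate at edge height 56
1.35 edge -8 239 depth to plate at edge height 53
1.5 edge 13 250 depth to plate at edge height 52
1.65 edge 35 258 depth to plate at edge height 52
```

View pics/top2.png

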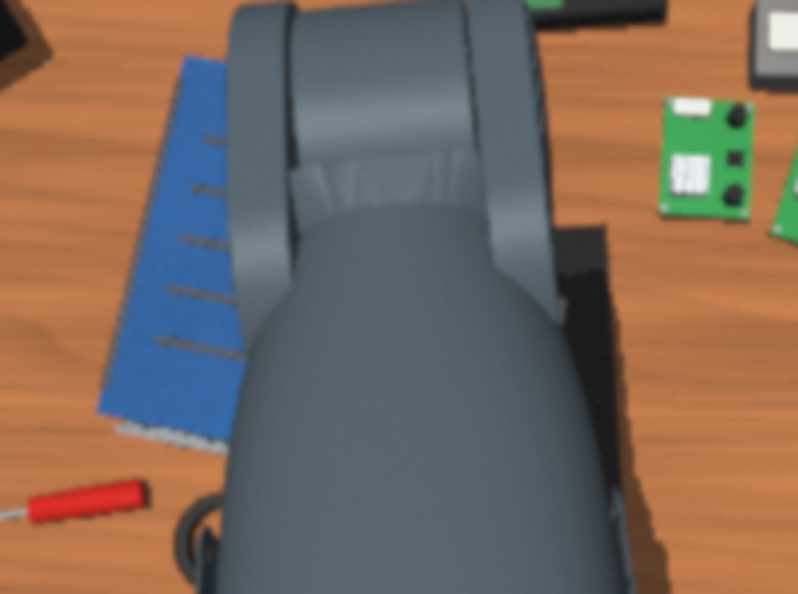

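Request:
{"api": "apply_moves", "payload": {
  "increments": [
    [0,0,-0.008,0,0,0,255],
    [0,0,-0.017,0,0,0,255],
    [0,0,-0.025,0,0,0,255],
    [0,0,-0.034,0,0,0,255],
    [0,0,-0.042,0,0,0,255]
  ]
}}

```text
clock: 7.33
ee_pos: [488.5, 58.2, 161.3]
eef_rot: [-3.136, 0.002, 1.382]
ft_force: [-1.0, 0.2, -6.5]
width: 23.5
gripper_force: 59.5
```

Request:
{"api": "apply_moves", "payload": {
  "increments": [
    [0.001,0,-0.009,0,0,0,255],
    [0.003,0,-0.019,0,0,0,255],
    [0.005,0,-0.028,0,0,0,255],
    [0.008,0,-0.037,0,0,0,255],
    [0.011,0,-0.046,0,0,0,255]
  ]
}}

```text
clock: 7.75
ee_pos: [490.9, 69.3, 207.0]
eef_rot: [-3.136, 0.003, 1.382]
ft_force: [0.0, -1.6, -5.3]
width: 22.8
gripper_force: 59.5
```

Request:
{"api": "apply_moves", "payload": {
  "increments": [
    [0.004,0,-0.008,0,0,0,255],
    [0.009,0,-0.017,0,0,0,255],
    [0.014,0,-0.025,0,0,0,255],
    [0.02,0,-0.033,0,0,0,255],
    [0.026,0,-0.04,0,0,0,255]
  ]
}}

```text
clock: 8.17
ee_pos: [496.1, 95.2, 246.8]
eef_rot: [-3.135, 0.003, 1.382]
ft_force: [-0.1, -1.2, -4.4]
width: 22.8
gripper_force: 59.5
```

```bash
cat >> h.py <<'E'
def toU(q,o=(522.3,226.),yaw=79.2):
    a=np.radians(yaw); d=np.asarray(q)-np.array([o[0],o[1],0]); return np.stack([d[...,0]*np.cos(a)+d[...,1]*np.sin(a),-d[...,0]*np.sin(a)+d[...,1]*np.cos(a),d[...,2]],-1)
def coverprof(c,y0=-140,y1=140):
    P=toU(cloud(c)); hsv=cv2.cvtColor(c['color'],cv2.COLOR_RGB2HSV)
    m=(c['depth']>0)&(hsv[...,0]>100)&(hsv[...,0]<130)&(hsv[...,1]>120)&(P[...,1]>y0)&(P[...,1]<y1)&(abs(P[...,0])<250)&(P[...,2]>60)
    q=P[m]; print('blue',len(q), 'z max',np.percentile(q[:,2],99).round(1))
    for lo in range(-120,160,20):
        k=(q[:,0]>=lo)&(q[:,0]<lo+20)
        if k.sum()>5: print(lo+10,k.sum(),np.percentile(q[k,2],[5,50,95]).round(1))
E
python3 - <<'E'
from h import *
plan([]); print('tcpU',toU(readout.read_state()['ee_pos']).round(1))
for n in ['top','side']: coverprof(snap(n))
E
```

```text
now [496.1  95.2 246.8] [-1.7965e+02  1.5000e-01  7.9160e+01] w 22.8 t 8.1667 F [-0.1 -1.2 -4.4]
tcpU [-133.4    1.2  246.8]
blue 23 z max 729.9
-110 10 [721.1 726.8 729. ]
blue 4990 z max 236.5
-110 6 [253.  257.3 271. ]
-50 85 [206.4 209.6 212.5]
-30 323 [212.2 218.5 224.6]
-10 395 [225.5 232.  236.6]
10 1031 [203.  218.9 233.3]
30 891 [171.8 186.8 201.9]
50 884 [140.4 155.7 170.9]
70 1129 [ 68.7 121.5 139.2]
90 236 [ 61.9  82.3 102.9]
```

The cover is at ~1.0 rad with the blade under the edge. Next is pushing the plate back with the tip.

Request:
{"api": "apply_moves", "payload": {
  "increments": [
    [0.008,0,-0.002,0,0,0,255],
    [0.016,0,-0.005,0,0,0,255],
    [0.024,0,-0.008,0,0,0,255],
    [0.032,0,-0.01,0,0,0,255],
    [0.04,0,-0.012,0,0,0,255]
  ]
}}

```text
clock: 8.68
ee_pos: [503.7, 134.6, 258.0]
eef_rot: [-3.135, 0.003, 1.382]
ft_force: [-0.6, -4.4, -1.9]
width: 23.0
gripper_force: 59.9
```

Request:
{"api": "apply_moves", "payload": {
  "increments": [
    [0.006,0,0,0,0,0,255],
    [0.012,0,0,0,0,0,255],
    [0.018,0,0,0,0,0,255],
    [0.024,0,0,0,0,0,255],
    [0.028,0,0,0,0,0,255]
  ]
}}

```text
clock: 9.1
ee_pos: [508.9, 162.1, 257.6]
eef_rot: [-3.135, 0.003, 1.382]
ft_force: [-0.7, -3.7, -1.6]
width: 23.3
gripper_force: 60.0
```

Run:
```python
from h import *
plan([]); print('tcpU',toU(readout.read_state()['ee_pos']).round(1))
coverprof(snap('side'))
```

```text
now [508.9 162.1 257.6] [-1.7963e+02  1.5000e-01  7.9170e+01] w 23.3 t 9.1 F [-0.7 -3.7 -1.6]
tcpU [-65.3   1.2 257.6]
blue 4154 z max 261.3
-50 7 [272.2 281.6 350.2]
10 6 [253.5 254.2 254.4]
30 523 [253.9 256.8 259.5]
50 589 [254.5 257.3 260.3]
70 2545 [ 79.2 207.8 259.3]
90 477 [ 63.5 112.3 174.4]
```

Request:
{"api": "apply_moves", "payload": {
  "increments": [
    [0.002,0,0,0,0,0,255],
    [0.004,0,0,0,0,0,255],
    [0.006,0,0,0,0,0,255],
    [0.007,0,0,0,0,0,255],
    [0.007,0,0,0,0,0,255]
  ]
}}

```text
clock: 9.57
ee_pos: [510.1, 168.4, 257.7]
eef_rot: [-3.135, 0.003, 1.382]
ft_force: [-0.9, -1.3, -2.6]
width: 23.0
gripper_force: 60.0
```

Request:
{"api": "apply_moves", "payload": {
  "increments": [
    [-0.03,0,0,0,0,0,255],
    [-0.07,0,0,0,0,0,255],
    [-0.11,0,0,0,0,0,255],
    [-0.15,0,0,0,0,0,255],
    [-0.19,0,0.04,0,0,0,255]
  ]
}}

```text
clock: 9.98
ee_pos: [477.8, -10.3, 232.7]
eef_rot: [3.14, 0.001, 1.381]
ft_force: [3.4, -0.7, -1.8]
width: 23.4
gripper_force: 60.0
```

Request:
{"api": "apply_moves", "payload": {
  "increments": [
    [-0.03,0.03,0.02,0,0,7,255],
    [-0.06,0.06,0.04,0,0,14,255],
    [-0.08,0.08,0.06,0,0,21,255],
    [-0.08,0.1,0.06,0,0,28,255],
    [-0.08,0.11,0.06,0,0,35,255]
  ]
}}

```text
clock: 10.4
ee_pos: [569.7, -109.4, 166.3]
eef_rot: [-3.136, 0.007, 0.762]
ft_force: [0.0, 0.8, -2.1]
width: 23.1
gripper_force: 60.2
```

```bash
cat >> h.py <<'E'
def boards(c):
    P=cloud(c); z=P[...,2]; hsv=cv2.cvtColor(c['color'],cv2.COLOR_RGB2HSV)
    g=(c['depth']>0)&(hsv[...,0]>40)&(hsv[...,0]<80)&(hsv[...,1]>100)&(z<300)
    n,l,st,ce=cv2.connectedComponentsWithStats(cv2.dilate(g.astype(np.uint8),np.ones((3,3))))
    for i in range(1,n):
        if st[i,4]<150: continue
        k=g&(l==i); zm=np.median(z[k]); 
        u0,v0,w,h=st[i,:4]; box=np.zeros_like(g); box[max(0,v0-3):v0+h+3,max(0,u0-3):u0+w+3]=1
        near=box&(c['depth']>0)&(z>zm-4)&(z<zm+5)&(k|((hsv[...,1]<60)&(z>zm-3)))
        q=P[near]; r=cv2.minAreaRect(q[:,:2].astype(np.float32))
        a=r[2] if r[1][0]>r[1][1] else r[2]-90
        print('board px',ce[i].round(),'ctr',np.round(r[0],1),'size',np.round(sorted(r[1]),1),'yaw',round(a,1),'z',round(zm,1))
def blade(c):
    "bright grey points in the tool frame ahead of TCP"
    s=readout.read_state(); p=np.array(s['ee_pos']); yaw=s['eef_rot'][2]
    P=cloud(c)-p; a=P[...,0]*np.cos(yaw)+P[...,1]*np.sin(yaw); b=-P[...,0]*np.sin(yaw)+P[...,1]*np.cos(yaw)
    m=(c['depth']>0)&(abs(b)<30)&(a>40)&(a<170)&(abs(P[...,2]+47)<20)
    for lo in range(40,170,15):
        k=m&(a>=lo)&(a<lo+15)
        if k.sum()>8: print(' blade',lo,k.sum(),'dz',np.median(P[k][:,2]).round(1),'b',np.percentile(b[k],[2,98]).round(1))
    if m.any(): print(' tip a',np.percentile(a[m],99.5).round(1))
E
python3 - <<'E'
from h import *
plan([]); c=snap('top'); boards(c); blade(c)
coverprof(c)
E
```

```text
now [ 569.7 -109.4  166.3] [-179.7     0.38   43.66] w 23.1 t 10.4 F [ 0.   0.8 -2.1]
board px [286. 112.] ctr [773.1   4.1] size [66.6 72.1] yaw 2.0 z 34.5
board px [418. 191.] ctr [ 554.6 -357.5] size [ 70.9 101.1] yaw -18.4 z 17.7
 blade 70 42 dz -48.3 b [-7.3 23.3]
 blade 85 92 dz -48.1 b [-16.9  23.5]
 blade 100 89 dz -48.4 b [-16.9  24.1]
 blade 115 91 dz -48.8 b [-16.3  24.1]
 blade 130 46 dz -48.8 b [-17.3  24.2]
 tip a 137.5
blue 3362 z max 260.2
30 631 [253.6 257.1 259.9]
50 1061 [253.9 256.8 259.4]
70 1488 [ 65.5 255.3 258.2]
90 182 [253.  255.4 258.2]
```

Run:
```python
from h import *
plan([(470,-125,140,20),(414,-136,130,-2.8)])
```

```text
now [ 570.8 -108.8  166.9] [-179.76    0.33   43.13] w 23.3 t 10.45 F [-2.9  1.2 -3.6]
(470, -125, 140, 20) -> [-0.0845 -0.057   0.0277] [-0.17  0.38 23.13]
(414, -136, 130, -2.8) -> [-0.0564 -0.0088  0.01  ] [ 0.  -0.  22.8]
```

Request:
{"api": "apply_moves", "payload": {
  "increments": [
    [-0.021,-0.014,0.007,0,0,5,255],
    [-0.042,-0.028,0.014,0,0,10,255],
    [-0.063,-0.042,0.021,0,0,15,255],
    [-0.085,-0.057,0.028,0,0,20,255],
    [-0.085,-0.057,0.028,0,0.3,23.1,255]
  ]
}}

```text
clock: 10.87
ee_pos: [463.0, -125.5, 139.8]
eef_rot: [-3.137, 0.005, 0.365]
ft_force: [1.9, -0.1, -2.9]
width: 22.9
gripper_force: 60.2
```

Request:
{"api": "apply_moves", "payload": {
  "increments": [
    [-0.014,-0.002,0.003,0,0,5,255],
    [-0.028,-0.004,0.006,0,0,10,255],
    [-0.042,-0.007,0.01,0,0,15,255],
    [-0.056,-0.009,0.01,0,0,20,255],
    [-0.056,-0.009,0.01,0,0,22.8,255]
  ]
}}

```text
clock: 11.28
ee_pos: [410.0, -137.3, 131.1]
eef_rot: [-3.14, 0.003, -0.033]
ft_force: [0.5, -0.1, -2.9]
width: 23.1
gripper_force: 60.2
```

Run:
```python
from h import *
plan([]); c=snap('top'); boards(c); blade(c)
d=snap('side');boards(d); blade(d)
cv2.imwrite('pics/top3.png',cv2.resize(np.hstack([c['color'][100:300,230:450],d['color'][100:300,200:420]])[:,:,::-1],(800,364)))
```

```text
now [ 410.  -137.3  131.1] [-1.7991e+02  1.7000e-01 -1.8900e+00] w 23.1 t 11.2833 F [ 0.5 -0.1 -2.9]
board px [286. 112.] ctr [772.4   3.2] size [69.2 75.5] yaw 0.9 z 34.6
board px [338. 166.] ctr [ 622.1 -143.4] size [76.4 98.6] yaw -3.0 z 17.8
board px [384. 166.] ctr [ 627.  -266.6] size [25.4 55.3] yaw 71.5 z 17.9
board px [417. 176.] ctr [ 592.4 -368. ] size [22.3 73.7] yaw 70.7 z 17.7
 blade 55 10 dz -48.1 b [17.3 21.8]
 blade 70 18 dz -47.7 b [13.  20.9]
 blade 85 31 dz -47.9 b [ 7.8 21. ]
 blade 100 37 dz -47.1 b [ 4.9 21.5]
 blade 115 51 dz -47.8 b [-1.6 22.2]
 blade 130 32 dz -47.4 b [-4.  22.5]
 tip a 137.6
board px [308. 162.] ctr [ 565.1 -340.2] size [44.4 86.1] yaw -20.8 z 20.5
board px [293. 171.] ctr [ 592.6 -272.7] size [ 94.7 114.4] yaw -68.1 z 21.7
board px [267. 187.] ctr [ 621.8 -151.8] size [117.1 119.3] yaw -65.4 z 20.7
board px [206. 191.] ctr [771.7  -8.6] size [ 70.4 104.5] yaw -85.2 z 37.2
board px [113. 295.] ctr [674.7 509.2] size [ 2.8 78.8] yaw -56.9 z 110.9
board px [102. 367.] ctr [569.8 665.9] size [21.9 65.1] yaw -77.4 z 86.4
 blade 40 39 dz -44.5 b [-20.4  20.5]
 blade 55 40 dz -44.3 b [-18.5  21.5]
 blade 70 39 dz -44.2 b [-20.   20.7]
 blade 85 41 dz -43.8 b [-21.   22.5]
 blade 100 37 dz -44.2 b [-19.3  21.7]
 blade 115 40 dz -43.7 b [-19.6  24.5]
 blade 130 21 dz -45.2 b [-18.7  19.4]
 tip a 137.4
```

View pics/top3.png

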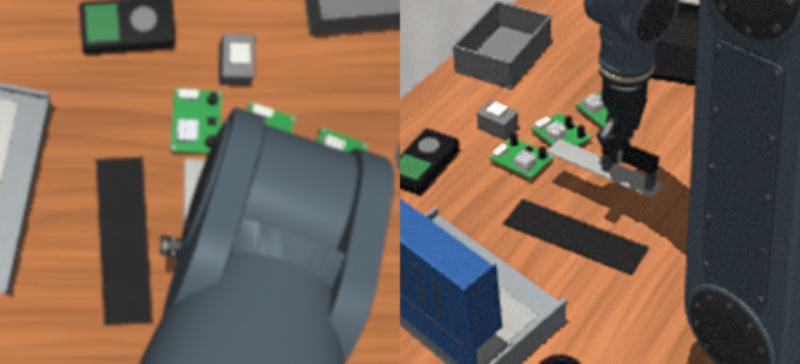

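Left pane: board0 at (195,120), the blade's left edge at (187,190) just in front of it, and the mat at (124,240). Right pane: the cover is upright. Now scoop up board0.

```bash
cat >> h.py <<'E'
def scoop(C,yaw,lat=1.5,z=55,pre=208,fin=88):
    a=np.radians(yaw); d=np.array([np.cos(a),np.sin(a)]); n=np.array([-d[1],d[0]]); C=np.array(C)
    A=C-pre*d-lat*n; B=C-fin*d-lat*n
    return [(*A.round(1),110,yaw),(*A.round(1),z,yaw),(*B.round(1),z,yaw)]
E
python3 - <<'E'
from h import *
plan(scoop((623,-143.3),-3))
E
```

```text
now [ 412.1 -137.3  131.5] [-1.7992e+02  8.0000e-02 -1.6800e+00] w 23.2 t 11.3833 F [ 0.5  0.2 -3.6]
(np.float64(415.2), np.float64(-133.9), 110, -3) -> [ 0.0031 -0.0035  0.0215] [-0.07  0.08  1.32]
(np.float64(415.2), np.float64(-133.9), 55, -3) -> [-0.    -0.     0.055] [0. 0. 0.]
(np.float64(535.0), np.float64(-140.2), 55, -3) -> [0.12 0.   0.  ] [0. 0. 0.]
```

Request:
{"api": "apply_moves", "payload": {
  "increments": [
    [0.003,-0.003,0.022,0,0,1.3,255],
    [0.003,-0.003,0.04,0,0,1.3,255],
    [0.003,-0.003,0.06,0,0,1.3,255],
    [0.003,-0.003,0.076,0,0,1.3,255],
    [0.003,-0.003,0.076,0,0,1.3,255]
  ]
}}

```text
clock: 11.8
ee_pos: [414.0, -133.7, 52.8]
eef_rot: [-3.139, 0.006, -0.049]
ft_force: [-2.0, 0.9, -2.7]
width: 23.0
gripper_force: 60.0
```

Run:
```python
from h import *
plan(scoop((623,-143.3),-3)[1:]); c=snap('side'); blade(c);c=snap('top'); blade(c)
```

```text
now [ 414.  -133.7   52.8] [-179.87    0.32   -2.81] w 23.0 t 11.8 F [-2.   0.9 -2.7]
(np.float64(415.2), np.float64(-133.9), 55, -3) -> [ 0.0012  0.0001 -0.0022] [-0.13  0.32  0.19]
(np.float64(535.0), np.float64(-140.2), 55, -3) -> [0.12 0.   0.  ] [0. 0. 0.]
 blade 40 52 dz -46.7 b [-23.9  27.9]
 blade 55 55 dz -46.8 b [-29.2  27.9]
 blade 70 47 dz -48.0 b [-26.2  27. ]
 blade 85 56 dz -47.1 b [-26.6  29.2]
 blade 100 49 dz -47.2 b [-29.1  26.7]
 blade 115 49 dz -46.7 b [-28.  28.]
 blade 130 40 dz -48.0 b [-27.2  28.8]
 blade 145 64 dz -50.9 b [-29.6  27.9]
 blade 160 60 dz -36.7 b [-28.5  28.2]
 tip a 168.4
 blade 55 9 dz -56.7 b [25.6 29. ]
 blade 70 19 dz -55.1 b [21.6 29.7]
 blade 85 21 dz -52.7 b [18. 29.]
 blade 100 29 dz -50.6 b [13.  28.2]
 blade 115 39 dz -50.4 b [ 9.5 29. ]
 blade 130 47 dz -52.6 b [ 4.3 29.6]
 blade 145 64 dz -54.9 b [-1.5 27.5]
 blade 160 53 dz -38.3 b [-4.5 29.8]
 tip a 169.7
```

Request:
{"api": "apply_moves", "payload": {
  "increments": [
    [0,0,-0.0015,0,0,0,255],
    [0.016,0,-0.0015,0,0,0,255],
    [0.032,0,-0.0015,0,0,0,255],
    [0.048,0,-0.0015,0,0,0,255],
    [0.06,0,-0.0015,0,0,0,255]
  ]
}}

```text
clock: 12.32
ee_pos: [477.3, -138.0, 58.0]
eef_rot: [-3.141, -0.0, -0.052]
ft_force: [-0.2, -0.9, -2.8]
width: 23.2
gripper_force: 60.1
```

Request:
{"api": "apply_moves", "payload": {
  "increments": [
    [0.014,0,0,0,0,0,255],
    [0.028,0,0,0,0,0,255],
    [0.042,0,0,0,0,0,255],
    [0.054,0,0,0,0,0,255],
    [0.06,0,0,0,0,0,255]
  ]
}}

```text
clock: 12.73
ee_pos: [537.2, -141.1, 57.7]
eef_rot: [-3.141, -0.0, -0.052]
ft_force: [0.0, -0.0, -0.9]
width: 23.3
gripper_force: 60.1
```

Run:
```python
from h import *
plan([(535,-140.2,55,-3)]); c=snap('top'); boards(c)
```

```text
now [ 537.2 -141.1   57.7] [-179.96   -0.     -2.98] w 23.3 t 12.7333 F [ 0.  -0.  -0.9]
(535, -140.2, 55, -3) -> [-0.0022 -0.0008  0.0027] [-0.04 -0.    0.02]
board px [286. 112.] ctr [772.5   3.1] size [69.2 75.3] yaw 1.1 z 34.6
board px [326. 165.] ctr [ 628.5 -110.3] size [ 9.6 89.5] yaw -3.1 z 17.9
board px [420. 192.] ctr [ 548.5 -372.3] size [37.3 99.6] yaw -20.7 z 18.1
```

Request:
{"api": "apply_moves", "payload": {
  "increments": [
    [0,0,-0.004,0,0,0,255],
    [0,0,-0.008,0,0,0,255],
    [0,0,-0.013,0,0,0,255],
    [0,0,-0.02,0,0,0,255],
    [0,0,-0.03,0,0,0,255]
  ]
}}

```text
clock: 13.2
ee_pos: [534.5, -140.9, 86.9]
eef_rot: [-3.14, 0.003, -0.053]
ft_force: [0.7, -0.4, -4.1]
width: 23.1
gripper_force: 60.0
```

Request:
{"api": "apply_moves", "payload": {
  "increments": [
    [0,0,-0.01,0,0,0,255],
    [0,0,-0.022,0,0,0,255],
    [0,0,-0.034,0,0,0,255],
    [0,0,-0.044,0,0,0,255],
    [0,0,-0.05,0,0,0,255]
  ]
}}

```text
clock: 13.62
ee_pos: [535.8, -141.1, 138.3]
eef_rot: [-3.141, 0.001, -0.053]
ft_force: [0.7, -0.6, -3.4]
width: 23.6
gripper_force: 60.0
```

Run:
```python
from h import *
T=uw(-205,-90,160)
plan([(470,-120,160,24),(430,-90,160,52),(*uw(-205,-90).round(1)[:2],160,79.2)])
c=snap('top'); boards(c); c=snap('side'); boards(c); 
cv2.imwrite('pics/s4.png',cv2.resize(c['color'][100:310,180:460][:,:,::-1],(600,450)))
```

```text
now [ 535.8 -141.1  138.3] [-1.7996e+02  3.0000e-02 -3.0400e+00] w 23.6 t 13.6167 F [ 0.7 -0.6 -3.4]
(470, -120, 160, 24) -> [-0.0668 -0.0176 -0.0217] [-5.000e-02  2.000e-02 -2.704e+01]
(430, -90, 160, 52) -> [-0.0243 -0.0437 -0.    ] [  0.   0. -28.]
(np.float64(572.3), np.float64(7.8), 160, 79.2) -> [0.1647 0.0519 0.    ] [  0.    0.  -27.2]
board px [286. 112.] ctr [772.1   3.1] size [69.3 74.7] yaw 1.2 z 34.5
board px [329. 156.] ctr [ 627.3 -113.3] size [14.9 94. ] yaw -3.2 z 94.8
board px [313. 162.] ctr [ 554.5 -351.5] size [80.6 99.3] yaw -18.4 z 20.5
board px [265. 169.] ctr [ 610.5 -140.8] size [ 77.8 133.5] yaw -2.0 z 98.5
board px [206. 192.] ctr [773.1  -9.2] size [ 74.6 101.9] yaw -83.3 z 37.5
board px [111. 307.] ctr [650.7 545. ] size [ 2.2 75.2] yaw -55.3 z 109.5
```

View pics/s4.png

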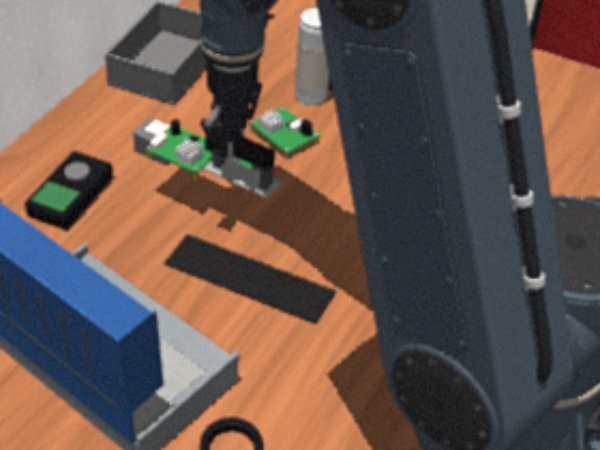

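Board0 is level on the blade at (175,150). I'll carry it round smoothly.

Run:
```python
from h import *
a=uw(-205,-91).round(1)[:2]
plan([(540,-115,160,17),(550,-75,160,38),(560,-35,160,59),(*a,160,79.2),(*uw(-88,-91).round(1)[:2],135,79.2)])
```

```text
now [ 535.9 -141.2  137.6] [-1.7996e+02  3.0000e-02 -3.0400e+00] w 23.2 t 13.7167 F [ 0.7 -0.3 -5.1]
(540, -115, 160, 17) -> [ 0.0027 -0.0264 -0.0223] [-5.000e-02  2.000e-02 -2.004e+01]
(550, -75, 160, 38) -> [ 0.0213 -0.0353 -0.    ] [  0.   0. -21.]
(560, -35, 160, 59) -> [ 0.0325 -0.0254 -0.    ] [ -0.   0. -21.]
(np.float64(573.3), np.float64(7.6), 160, 79.2) -> [ 0.0434 -0.0105 -0.    ] [  0.    0.  -20.2]
(np.float64(595.2), np.float64(122.5), 135, 79.2) -> [ 0.117 -0.     0.025] [0. 0. 0.]
```

Request:
{"api": "apply_moves", "payload": {
  "increments": [
    [0,-0.003,-0.004,0,0,-2,255],
    [0.001,-0.008,-0.008,0,0,-6,255],
    [0.002,-0.014,-0.013,0,0,-11,255],
    [0.003,-0.02,-0.018,0,0,-15.5,255],
    [0.003,-0.026,-0.022,0,0,-20,255]
  ]
}}

```text
clock: 14.13
ee_pos: [539.6, -114.9, 158.0]
eef_rot: [-3.139, 0.003, 0.3]
ft_force: [-0.8, -1.2, -3.2]
width: 23.4
gripper_force: 59.9
```

Request:
{"api": "apply_moves", "payload": {
  "increments": [
    [0.004,-0.007,0,0,0,-4.2,255],
    [0.008,-0.014,0,0,0,-8.4,255],
    [0.013,-0.021,0,0,0,-12.6,255],
    [0.017,-0.028,0,0,0,-16.8,255],
    [0.021,-0.035,0,0,0,-21,255]
  ]
}}

```text
clock: 14.55
ee_pos: [549.4, -75.2, 157.7]
eef_rot: [-3.138, 0.002, 0.666]
ft_force: [-0.1, 0.3, -3.4]
width: 23.5
gripper_force: 59.9
```

Request:
{"api": "apply_moves", "payload": {
  "increments": [
    [0.006,-0.005,0,0,0,-4.2,255],
    [0.013,-0.01,0,0,0,-8.4,255],
    [0.02,-0.015,0,0,0,-12.6,255],
    [0.026,-0.02,0,0,0,-16.8,255],
    [0.033,-0.025,0,0,0,-21,255]
  ]
}}

```text
clock: 14.97
ee_pos: [559.9, -35.2, 157.7]
eef_rot: [-3.138, 0.001, 1.033]
ft_force: [1.2, 0.2, -3.4]
width: 23.3
gripper_force: 59.9
```

Request:
{"api": "apply_moves", "payload": {
  "increments": [
    [0.01,-0.002,0,0,0,-4.5,255],
    [0.02,-0.005,0,0,0,-9,255],
    [0.03,-0.008,0,0,0,-13.5,255],
    [0.038,-0.01,0,0,0,-17.5,255],
    [0.043,-0.01,0,0,0,-20.2,255]
  ]
}}

```text
clock: 15.38
ee_pos: [573.6, 7.3, 157.7]
eef_rot: [-3.138, -0.001, 1.386]
ft_force: [0.9, -0.0, -3.2]
width: 23.4
gripper_force: 59.9
```

Run:
```python
from h import *
plan([(*uw(-88,-91).round(1)[:2],135,79.2)])
c=snap('top'); boards(c); c=snap('side'); boards(c)
```

```text
now [573.6   7.3 157.7] [-1.7979e+02 -4.0000e-02  7.9420e+01] w 23.4 t 15.3833 F [ 0.9 -0.  -3.2]
(np.float64(595.2), np.float64(122.5), 135, 79.2) -> [0.1172 0.0002 0.0228] [-0.21 -0.04  0.22]
board px [375. 178.] ctr [ 595.4 -246.5] size [75.2 98.9] yaw -18.6 z 17.9
board px [413. 191.] ctr [ 555.5 -354.8] size [75.4 99.4] yaw -21.2 z 17.9
board px [313. 162.] ctr [ 559. -334.] size [ 99.8 117.3] yaw 72.7 z 20.4
board px [289. 174.] ctr [ 585.7 -271. ] size [103.6 136.6] yaw 76.4 z 20.4
board px [206. 192.] ctr [771.6 -10.3] size [ 71.3 104.3] yaw -83.6 z 37.2
board px [232. 212.] ctr [582.5  75.4] size [ 78.1 144.4] yaw 79.2 z 117.3
board px [116. 313.] ctr [659.4 532. ] size [  2.3 120.3] yaw -55.3 z 61.8
```

Request:
{"api": "apply_moves", "payload": {
  "increments": [
    [0.01,0,0.003,0,0,0,255],
    [0.026,0,0.008,0,0,0.2,255],
    [0.044,0,0.013,0,0,0.2,255],
    [0.062,0,0.018,0,0,0.2,255],
    [0.078,0,0.023,0,0,0.2,255]
  ]
}}

```text
clock: 15.9
ee_pos: [588.3, 84.0, 134.8]
eef_rot: [-3.139, -0.001, 1.376]
ft_force: [-0.1, -0.8, -3.8]
width: 22.8
gripper_force: 60.0
```

Request:
{"api": "apply_moves", "payload": {
  "increments": [
    [0.014,0,0,0,0,0,255],
    [0.026,0,0,0,0,0,255],
    [0.034,0,0,0,0,0,255],
    [0.039,0,0,0,0,0,255],
    [0.039,0,0,0,0,0,255]
  ]
}}

```text
clock: 16.32
ee_pos: [596.2, 122.0, 135.7]
eef_rot: [-3.139, -0.001, 1.378]
ft_force: [-0.2, 0.0, -4.2]
width: 23.3
gripper_force: 59.9
```

Request:
{"api": "apply_moves", "payload": {
  "increments": [
    [0,0,0.004,0,0,0,255],
    [0,0,0.009,0,0,0,255],
    [0,0,0.014,0,0,0,255],
    [0,0,0.018,0,0,0,255],
    [0,0,0.022,0,0,0,255]
  ]
}}

```text
clock: 16.73
ee_pos: [595.7, 120.9, 112.8]
eef_rot: [-3.139, -0.001, 1.378]
ft_force: [0.4, -0.4, -3.3]
width: 23.4
gripper_force: 60.0
```

Run:
```python
from h import *
plan([(*uw(-88,-91).round(1)[:2],101,79.2)])
c=snap('side'); boards(c); c=snap('top'); boards(c)
```

```text
now [595.7 120.9 112.8] [-1.7983e+02 -3.0000e-02  7.8930e+01] w 23.4 t 16.7333 F [ 0.4 -0.4 -3.3]
(np.float64(595.2), np.float64(122.5), 101, 79.2) -> [ 0.0015 -0.0007  0.0118] [-0.17 -0.03 -0.27]
board px [312. 162.] ctr [ 564.7 -329.2] size [103.6 125.6] yaw 65.4 z 20.6
board px [289. 174.] ctr [ 584.9 -271. ] size [ 99.6 131.6] yaw 71.2 z 20.6
board px [203. 192.] ctr [787.1  12. ] size [ 54.5 101.5] yaw -46.0 z 37.6
board px [286. 112.] ctr [772.2   2.8] size [69.7 74.7] yaw 1.8 z 34.5
board px [375. 178.] ctr [ 595.1 -246.7] size [75.1 99.2] yaw -18.3 z 17.9
board px [413. 191.] ctr [ 555.6 -354.5] size [75.5 99.5] yaw -21.1 z 17.8
```

Request:
{"api": "apply_moves", "payload": {
  "increments": [
    [0,0,0.003,0,0,-0.3,255],
    [0,0,0.006,0,0,-0.3,255],
    [0,0,0.009,0,0,-0.3,255],
    [0,0,0.0115,0,0,-0.3,255],
    [0,0,0.0115,0,0,-0.3,255]
  ]
}}

```text
clock: 17.25
ee_pos: [595.7, 121.3, 101.5]
eef_rot: [-3.139, -0.001, 1.383]
ft_force: [-0.4, 0.2, -2.0]
width: 23.2
gripper_force: 60.0
```

Request:
{"api": "apply_moves", "payload": {
  "increments": [
    [0,0,0.001,0,0,0,255],
    [0,0,0.001,0,0,0,255],
    [0,0,0.001,0,0,0,255],
    [-0.005,0,0.001,0,0,0,255],
    [-0.01,0,0.001,0,0,0,255]
  ]
}}

```text
clock: 17.67
ee_pos: [594.0, 111.3, 101.1]
eef_rot: [-3.139, -0.001, 1.384]
ft_force: [0.5, -0.6, -2.4]
width: 23.3
gripper_force: 60.0
```

Request:
{"api": "apply_moves", "payload": {
  "increments": [
    [-0.015,0,0,0,0,0,255],
    [-0.035,0,0,0,0,0,255],
    [-0.06,0,0,0,0,0,255],
    [-0.085,0,0,0,0,0,255],
    [-0.11,0,0,0,0,0,255]
  ]
}}

```text
clock: 18.08
ee_pos: [572.8, 1.5, 101.0]
eef_rot: [-3.139, -0.001, 1.383]
ft_force: [0.5, -0.5, -2.2]
width: 23.1
gripper_force: 60.1
```

Request:
{"api": "apply_moves", "payload": {
  "increments": [
    [-0.03,0,0,0,0,0,255],
    [-0.05,0,-0.02,0,0,0,255],
    [-0.05,0,-0.04,0,0,0,255],
    [-0.05,0,-0.05,0,0,0,255],
    [-0.05,0,-0.05,0,0,0,255]
  ]
}}

```text
clock: 18.5
ee_pos: [565.3, -46.5, 153.1]
eef_rot: [3.14, -0.001, 1.382]
ft_force: [0.7, -0.2, -3.3]
width: 23.2
gripper_force: 60.3
```

Run:
```python
from h import *
c=snap('top'); boards(c); blade(c)
print(toU(np.array([[605,210,60]])))
w=scoop((595.3,-246.6),-18.4)
plan([(500,-90,150,50),(450,-140,150,16),(w[0][0],w[0][1],130,-18.4),*w[1:]])
e=snap('side')
cv2.imwrite('pics/t5.png',cv2.resize(np.hstack([c['color'][100:290,140:340],e['color'][190:380,100:300]])[:,:,::-1],(800,380)))
```

```text
board px [213. 165.] ctr [622.6 204.9] size [100.3 101.1] yaw -11.3 z 62.9
board px [378. 177.] ctr [ 595.8 -247.5] size [ 73.9 101. ] yaw -17.5 z 17.8
board px [413. 191.] ctr [ 555.9 -354.4] size [ 75.4 100.1] yaw -20.6 z 17.7
 blade 100 61 dz -44.8 b [-19.4  21. ]
 blade 115 88 dz -45.3 b [-19.1  20.7]
 blade 130 54 dz -45.4 b [-19.3  21.7]
 tip a 138.6
[[ -0.2201613  -84.23325667  60.        ]]
now [564.8 -46.  151.5] [-1.7997e+02 -6.0000e-02  7.9250e+01] w 23.3 t 18.55 F [-0.7 -0.2 -2. ]
(500, -90, 150, 50) -> [-0.0553 -0.0555  0.0015] [-0.04 -0.05 29.25]
(450, -140, 150, 16) -> [-0.0704 -0.0062 -0.    ] [ 0. -0. 34.]
(np.float64(397.5), np.float64(-182.4), 130, -18.4) -> [-0.0622  0.0263  0.02  ] [-0.  -0.  34.4]
(np.float64(397.5), np.float64(-182.4), 55, -18.4) -> [-0.    -0.     0.075] [0. 0. 0.]
(np.float64(511.3), np.float64(-220.2), 55, -18.4) -> [ 1.199e-01 -1.000e-04 -0.000e+00] [0. 0. 0.]
```

View pics/t5.png

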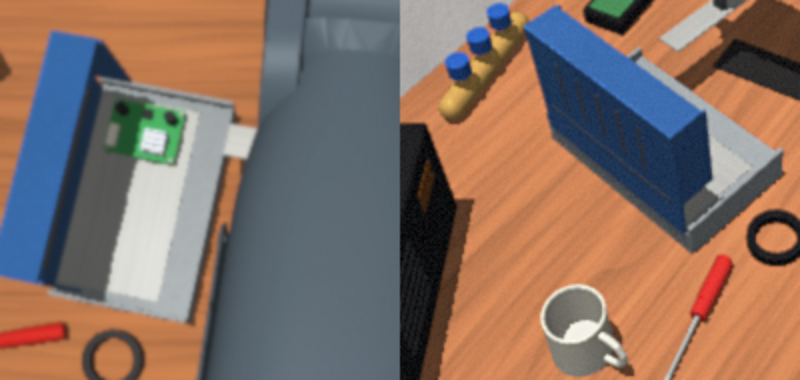

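Left pane: board0 stands on the deck at (145,130) in the hinge-side upper slot, upright. On to board1.

Request:
{"api": "apply_moves", "payload": {
  "increments": [
    [-0.011,-0.011,0,0,0,6,255],
    [-0.022,-0.022,0,0,0,12,255],
    [-0.033,-0.033,0,0,0,18,255],
    [-0.044,-0.044,0,0,0,24,255],
    [-0.055,-0.055,0.0015,0,0,29.3,255]
  ]
}}

```text
clock: 19.02
ee_pos: [498.9, -89.2, 148.2]
eef_rot: [-3.138, 0.001, 0.868]
ft_force: [0.4, -0.2, -2.3]
width: 23.4
gripper_force: 60.2
```

Request:
{"api": "apply_moves", "payload": {
  "increments": [
    [-0.014,-0.001,0,0,0,6.8,255],
    [-0.028,-0.002,0,0,0,13.6,255],
    [-0.042,-0.004,0,0,0,20.4,255],
    [-0.056,-0.005,0,0,0,27.2,255],
    [-0.07,-0.006,0,0,0,34,255]
  ]
}}

```text
clock: 19.43
ee_pos: [449.3, -139.0, 148.2]
eef_rot: [-3.139, 0.003, 0.274]
ft_force: [-0.8, -0.0, -2.9]
width: 23.0
gripper_force: 60.2
```

Request:
{"api": "apply_moves", "payload": {
  "increments": [
    [-0.012,0.005,0.004,0,0,6.8,255],
    [-0.025,0.01,0.008,0,0,13.6,255],
    [-0.038,0.015,0.012,0,0,20.4,255],
    [-0.05,0.021,0.016,0,0,27.2,255],
    [-0.062,0.026,0.02,0,0,34.4,255]
  ]
}}

```text
clock: 19.85
ee_pos: [396.8, -180.9, 128.2]
eef_rot: [-3.141, 0.004, -0.326]
ft_force: [-0.6, 0.9, -2.3]
width: 23.3
gripper_force: 60.3
```

Run:
```python
from h import *
c=ld('top')
for u,v in [(118,98),(185,108),(175,165),(105,150)]: print('b0 corner U',toU(world(c,140+u/2,100+v/2,63)).round(1))
c=snap('top'); boards(c); blade(c); d=snap('side'); blade(d)
plan(scoop((595.5,-247),-18.2,z=53))
```

```text
b0 corner U [  44.1 -126.8   63. ]
b0 corner U [ -50.4 -131.3   63. ]
b0 corner U [-54.7 -50.2  63. ]
b0 corner U [ 44.6 -51.5  63. ]
board px [286. 112.] ctr [772.    2.7] size [69.8 72.7] yaw 2.2 z 34.5
board px [213. 165.] ctr [622.1 205.8] size [ 99.5 100. ] yaw 79.4 z 62.9
board px [373. 176.] ctr [ 596.3 -246. ] size [ 73.2 100. ] yaw -18.7 z 17.8
 blade 40 18 dz -46.9 b [15.4 23.6]
 blade 55 31 dz -45.5 b [ 9.8 24. ]
 blade 70 45 dz -46.7 b [ 5.3 24.2]
 blade 85 44 dz -47.0 b [ 4.6 24.5]
 blade 100 48 dz -46.7 b [ 3.9 24.6]
 blade 115 49 dz -47.5 b [ 3.1 25.3]
 blade 130 36 dz -47.1 b [ 2.7 25.1]
 tip a 139.2
 blade 40 30 dz -43.5 b [-11.8  21. ]
 blade 55 34 dz -44.5 b [-20.8  21.4]
 blade 70 43 dz -45.8 b [-18.5  21.8]
 blade 85 34 dz -45.7 b [-19.4  21.9]
 blade 100 37 dz -45.4 b [-21.6  20.2]
 blade 115 36 dz -45.0 b [-20.8  21.9]
 blade 130 20 dz -45.6 b [-21.6  22.3]
 tip a 138.2
now [ 396.  -181.1  128. ] [-179.98    0.32  -18.64] w 22.8 t 19.95 F [ 1.6 -0.8 -1.7]
(np.float64(397.4), np.float64(-183.5), 110, -18.2) -> [0.0022 0.0018 0.0179] [-0.03  0.32 -0.44]
(np.float64(397.4), np.float64(-183.5), 53, -18.2) -> [ 0.    -0.     0.057] [0. 0. 0.]
(np.float64(511.4), np.float64(-220.9), 53, -18.2) -> [ 1.2e-01 -1.0e-04 -0.0e+00] [0. 0. 0.]
```

Request:
{"api": "apply_moves", "payload": {
  "increments": [
    [0.002,0.003,0.018,0,0,-0.4,255],
    [0.002,0.003,0.035,0,0,-0.4,255],
    [0.002,0.003,0.055,0,0,-0.4,255],
    [0.002,0.003,0.074,0,0,-0.4,255],
    [0.002,0.003,0.074,0,0,-0.4,255]
  ]
}}

```text
clock: 20.37
ee_pos: [396.9, -183.0, 52.3]
eef_rot: [-3.14, 0.008, -0.31]
ft_force: [-1.1, 1.2, -2.6]
width: 23.2
gripper_force: 60.0
```

Request:
{"api": "apply_moves", "payload": {
  "increments": [
    [0,0,0,0,0,0,255],
    [0,0,0,0,0,0,255],
    [0.008,0,0,0,0,0,255],
    [0.016,0,0,0,0,0,255],
    [0.024,0,0,0,0,0,255]
  ]
}}

```text
clock: 20.78
ee_pos: [423.1, -192.6, 56.3]
eef_rot: [-3.141, 0.001, -0.314]
ft_force: [0.5, 0.1, -2.8]
width: 22.9
gripper_force: 60.1
```

Request:
{"api": "apply_moves", "payload": {
  "increments": [
    [0.012,0,0,0,0,0,255],
    [0.024,0,0,0,0,0,255],
    [0.036,0,0,0,0,0,255],
    [0.046,0,0,0,0,0,255],
    [0.048,0,0,0,0,0,255]
  ]
}}

```text
clock: 21.2
ee_pos: [469.4, -207.7, 55.7]
eef_rot: [-3.141, 0.001, -0.314]
ft_force: [-0.2, 0.4, -1.9]
width: 23.2
gripper_force: 60.1
```

Run:
```python
from h import *
c=snap('top'); boards(c)
plan(scoop((595.5,-247),-18.2,z=54)[2:])
```

```text
board px [286. 112.] ctr [772.2   2.7] size [69.8 74.4] yaw 2.1 z 34.4
board px [213. 165.] ctr [622.4 204.9] size [101.  101.7] yaw 79.0 z 62.9
board px [366. 176.] ctr [ 602.1 -227.5] size [35.9 99.8] yaw -20.0 z 17.7
now [ 468.7 -207.4   55.5] [-1.7998e+02  9.0000e-02 -1.7990e+01] w 23.2 t 21.25 F [-0.1 -0.5 -2.3]
(np.float64(511.4), np.float64(-220.9), 54, -18.2) -> [ 0.0448 -0.0004  0.0015] [-0.02  0.09  0.21]
```

Request:
{"api": "apply_moves", "payload": {
  "increments": [
    [0.012,0,0,0,0,0,255],
    [0.024,0,0,0,0,0,255],
    [0.036,0,0,0,0,0,255],
    [0.044,0,0,0,0,0,255],
    [0.045,0,0,0,0,0,255]
  ]
}}

```text
clock: 21.67
ee_pos: [510.9, -221.2, 55.3]
eef_rot: [-3.141, 0.002, -0.314]
ft_force: [-0.4, -0.0, -2.3]
width: 23.0
gripper_force: 60.1
```

Request:
{"api": "apply_moves", "payload": {
  "increments": [
    [0,0,-0.004,0,0,0,255],
    [0,0,-0.008,0,0,0,255],
    [0,0,-0.013,0,0,0,255],
    [0,0,-0.02,0,0,0,255],
    [0,0,-0.03,0,0,0,255]
  ]
}}

```text
clock: 22.08
ee_pos: [509.4, -220.6, 85.8]
eef_rot: [-3.141, 0.003, -0.314]
ft_force: [-0.3, 1.6, -4.5]
width: 23.4
gripper_force: 60.0
```

Request:
{"api": "apply_moves", "payload": {
  "increments": [
    [0,0,-0.01,0,0,0,255],
    [0,0,-0.025,0,0,0,255],
    [0,0,-0.045,0,0,0,255],
    [0,0,-0.06,0,0,0,255],
    [0,0,-0.07,0,0,0,255]
  ]
}}

```text
clock: 22.5
ee_pos: [510.7, -221.2, 157.9]
eef_rot: [-3.141, 0.0, -0.314]
ft_force: [0.8, 0.3, -3.6]
width: 23.2
gripper_force: 60.0
```

Run:
```python
from h import *
c=snap('top'); boards(c); d=snap('side'); boards(d)
A=uw(-205,0).round(1)[:2]
plan([(500,-185,160,2),(490,-150,160,22),(485,-110,160,42),(483,-60,160,62),(*A,160,79.2),(*uw(-88,0).round(1)[:2],135,79.2)])
```

```text
board px [286. 112.] ctr [771.8   3.2] size [69.2 75.9] yaw 0.8 z 34.7
board px [373. 165.] ctr [ 601.6 -231.9] size [43.6 96.9] yaw -17.7 z 114.8
board px [213. 165.] ctr [622.  204.6] size [100.5 103. ] yaw 79.7 z 62.8
board px [288. 152.] ctr [ 581.  -237.2] size [ 71.  134.8] yaw -19.4 z 119.1
board px [207. 192.] ctr [772.7 -14.1] size [ 73.5 114.2] yaw -84.0 z 37.1
board px [113. 302.] ctr [660.9 529.2] size [ 2.5 88.9] yaw -54.4 z 104.7
now [ 511.1 -221.3  157.4] [-1.7999e+02 -3.0000e-02 -1.8000e+01] w 23.4 t 22.6 F [ 0.6 -0.2 -3.8]
(500, -185, 160, 2) -> [-0.0217 -0.0311 -0.0026] [ -0.    -0.03 -20.  ]
(490, -150, 160, 22) -> [-0.0088 -0.0353 -0.    ] [  0.   0. -20.]
(485, -110, 160, 42) -> [ 0.0103 -0.039  -0.    ] [  0.   0. -20.]
(483, -60, 160, 62) -> [ 0.032  -0.0385 -0.    ] [  0.   0. -20.]
(np.float64(483.9), np.float64(24.6), 160, 79.2) -> [ 0.0751 -0.0389 -0.    ] [  0.    0.  -17.2]
(np.float64(505.8), np.float64(139.6), 135, 79.2) -> [ 0.1171 -0.      0.025 ] [0. 0. 0.]
```

Board1 is on the blade (plate z≈115). Next, the carry.

Request:
{"api": "apply_moves", "payload": {
  "increments": [
    [-0.003,-0.004,0,0,0,-2,255],
    [-0.007,-0.011,0,0,0,-6,255],
    [-0.012,-0.018,-0.001,0,0,-11,255],
    [-0.017,-0.025,-0.002,0,0,-15.5,255],
    [-0.022,-0.031,-0.003,0,0,-20,255]
  ]
}}

```text
clock: 23.02
ee_pos: [498.2, -184.0, 157.5]
eef_rot: [-3.14, 0.004, 0.039]
ft_force: [-0.5, -0.1, -2.9]
width: 23.2
gripper_force: 59.9
```

Request:
{"api": "apply_moves", "payload": {
  "increments": [
    [-0.002,-0.007,0,0,0,-4,255],
    [-0.004,-0.014,0,0,0,-8,255],
    [-0.006,-0.021,0,0,0,-12,255],
    [-0.008,-0.028,0,0,0,-16,255],
    [-0.009,-0.035,0,0,0,-20,255]
  ]
}}

```text
clock: 23.43
ee_pos: [487.9, -149.5, 157.6]
eef_rot: [-3.139, 0.003, 0.387]
ft_force: [0.0, -0.0, -3.1]
width: 22.8
gripper_force: 59.9
```

Request:
{"api": "apply_moves", "payload": {
  "increments": [
    [0.002,-0.008,0,0,0,-4,255],
    [0.004,-0.016,0,0,0,-8,255],
    [0.006,-0.024,0,0,0,-12,255],
    [0.008,-0.032,0,0,0,-16,255],
    [0.01,-0.039,0,0,0,-20,255]
  ]
}}

```text
clock: 23.85
ee_pos: [482.7, -109.5, 157.7]
eef_rot: [-3.138, 0.002, 0.736]
ft_force: [-0.5, 0.3, -3.2]
width: 23.0
gripper_force: 59.9
```

Request:
{"api": "apply_moves", "payload": {
  "increments": [
    [0.006,-0.008,0,0,0,-4,255],
    [0.012,-0.016,0,0,0,-8,255],
    [0.018,-0.023,0,0,0,-12,255],
    [0.025,-0.031,0,0,0,-16,255],
    [0.032,-0.038,0,0,0,-20,255]
  ]
}}

```text
clock: 24.27
ee_pos: [481.0, -59.9, 157.8]
eef_rot: [-3.138, 0.0, 1.085]
ft_force: [0.5, -0.8, -2.9]
width: 23.4
gripper_force: 59.9
```

Request:
{"api": "apply_moves", "payload": {
  "increments": [
    [0.014,-0.008,0,0,0,-4,255],
    [0.031,-0.017,0,0,0,-8,255],
    [0.048,-0.026,0,0,0,-12,255],
    [0.065,-0.034,0,0,0,-15.5,255],
    [0.075,-0.039,0,0,0,-17.2,255]
  ]
}}

```text
clock: 24.68
ee_pos: [481.9, 25.6, 158.0]
eef_rot: [-3.138, -0.001, 1.386]
ft_force: [0.4, 0.1, -4.2]
width: 23.5
gripper_force: 60.0
```

Run:
```python
from h import *
c=snap('side'); boards(c)
plan([(*uw(-88,0).round(1)[:2],135,79.2)])
```

```text
board px [313. 162.] ctr [ 552.3 -353.3] size [ 79.7 100.5] yaw -22.5 z 20.2
board px [205. 191.] ctr [771.1 -10.8] size [ 71.2 106.3] yaw -84.3 z 37.0
board px [254. 227.] ctr [492.2  92.3] size [ 77.6 152.9] yaw 79.5 z 117.4
now [482.   26.5 158. ] [-1.798e+02 -8.000e-02  7.950e+01] w 23.2 t 24.7333 F [-0.7  3.2 -4. ]
(np.float64(505.8), np.float64(139.6), 135, 79.2) -> [0.1155 0.0028 0.0232] [-0.2  -0.07  0.3 ]
```

Request:
{"api": "apply_moves", "payload": {
  "increments": [
    [0.01,0,0.003,0,0,0,255],
    [0.026,0.001,0.008,0,0,0.3,255],
    [0.044,0.002,0.013,0,0,0.3,255],
    [0.062,0.003,0.018,0,0,0.3,255],
    [0.078,0.003,0.023,0,0,0.3,255]
  ]
}}

```text
clock: 25.15
ee_pos: [500.2, 100.8, 135.0]
eef_rot: [-3.139, -0.001, 1.375]
ft_force: [-0.0, 0.2, -4.1]
width: 23.1
gripper_force: 60.0
```

Request:
{"api": "apply_moves", "payload": {
  "increments": [
    [0.014,0,0,0,0,0,255],
    [0.026,0,0,0,0,0,255],
    [0.034,0,0,0,0,0,255],
    [0.038,0,0,0,0,0,255],
    [0.038,0,0,0,0,0,255]
  ]
}}

```text
clock: 25.57
ee_pos: [507.4, 137.8, 135.7]
eef_rot: [-3.139, -0.001, 1.377]
ft_force: [-0.0, 0.4, -4.4]
width: 23.3
gripper_force: 59.9
```

Request:
{"api": "apply_moves", "payload": {
  "increments": [
    [0,0,0.004,0,0,0,255],
    [0,0,0.009,0,0,0,255],
    [0,0,0.014,0,0,0,255],
    [0,0,0.018,0,0,0,255],
    [0,0,0.022,0,0,0,255]
  ]
}}

```text
clock: 25.98
ee_pos: [507.0, 137.1, 113.1]
eef_rot: [-3.139, -0.001, 1.377]
ft_force: [0.3, 0.3, -3.0]
width: 23.2
gripper_force: 60.1
```

Request:
{"api": "apply_moves", "payload": {
  "increments": [
    [0,0,0.003,0,0,0,255],
    [0,0,0.006,0,0,0,255],
    [0,0,0.009,0,0,0,255],
    [0,0,0.0115,0,0,0,255],
    [0,0,0.0115,0,0,0,255]
  ]
}}

```text
clock: 26.4
ee_pos: [507.0, 137.5, 101.8]
eef_rot: [-3.139, -0.001, 1.377]
ft_force: [0.9, 0.1, -2.8]
width: 23.2
gripper_force: 60.1
```

Run:
```python
from h import *
plan([(*uw(-88,0).round(1)[:2],101,79.2)]); c=snap('top'); boards(c)
```

```text
now [507.  137.5 101.8] [-1.7983e+02 -4.0000e-02  7.8900e+01] w 23.2 t 26.4 F [ 0.9  0.1 -2.8]
(np.float64(505.8), np.float64(139.6), 101, 79.2) -> [ 0.0018 -0.0016  0.0008] [-0.17 -0.04 -0.3 ]
board px [286. 112.] ctr [772.3   3.1] size [69.3 74.6] yaw 1.0 z 34.5
board px [413. 191.] ctr [ 555.6 -355.1] size [ 75.9 101. ] yaw -20.5 z 17.7
```

Released (force is down to about -2). Retract and go to board2.

Request:
{"api": "apply_moves", "payload": {
  "increments": [
    [0,0,0.001,0,0,0,255],
    [-0.006,0,0.001,0,0,0,255],
    [-0.02,0,0.001,0,0,0,255],
    [-0.04,0,0.001,0,0,0,255],
    [-0.06,0,0.001,0,0,0,255]
  ]
}}

```text
clock: 26.87
ee_pos: [495.1, 77.3, 101.2]
eef_rot: [-3.139, -0.001, 1.378]
ft_force: [-0.1, -0.4, -2.3]
width: 23.1
gripper_force: 60.1
```

Request:
{"api": "apply_moves", "payload": {
  "increments": [
    [-0.025,0,0,0,0,0,255],
    [-0.05,0,0,0,0,0,255],
    [-0.075,0,0,0,0,0,255],
    [-0.1,0,-0.01,0,0,0,255],
    [-0.11,0,-0.05,0,0,0,255]
  ]
}}

```text
clock: 27.28
ee_pos: [470.2, -32.4, 147.3]
eef_rot: [-3.131, 0.001, 1.375]
ft_force: [1.0, -0.5, -3.6]
width: 23.5
gripper_force: 60.2
```

Run:
```python
from h import *
c=snap('top'); boards(c); blade(c)
w=scoop((555.6,-355),-20.7)
plan([(420,-80,155,45),(390,-180,150,12),(w[0][0],w[0][1],130,-20.7)])
cv2.imwrite('pics/t6.png',cv2.resize(c['color'][100:290,140:340][:,:,::-1],(600,570)))
```

```text
board px [286. 111.] ctr [776.4   4.8] size [66.3 66.8] yaw 0.6 z 34.4
board px [213. 165.] ctr [615.2 206.5] size [101. 116.] yaw -10.9 z 62.9
board px [413. 191.] ctr [ 555.6 -355.1] size [ 75.4 100.1] yaw -20.2 z 17.7
board px [205. 196.] ctr [534.3 225.1] size [ 98.4 100.6] yaw 78.8 z 62.9
 blade 100 34 dz -57.6 b [-13.   25.2]
 blade 115 92 dz -56.9 b [-13.9  26.3]
 blade 130 54 dz -57.1 b [-12.9  25.6]
 tip a 139.0
now [474.2 -33.2 157.3] [179.98  -0.    78.74] w 23.0 t 27.3333 F [ 5.2 -1.2 11.2]
(420, -80, 155, 45) -> [-0.0565 -0.044   0.0023] [ 2.000e-02 -1.000e-02  3.374e+01]
(390, -180, 150, 12) -> [-0.0919  0.0495  0.005 ] [-0. -0. 33.]
(np.float64(360.5), np.float64(-282.9), 130, -20.7) -> [-0.0502  0.0945  0.02  ] [ 0.  -0.  32.7]
```

View pics/t6.png

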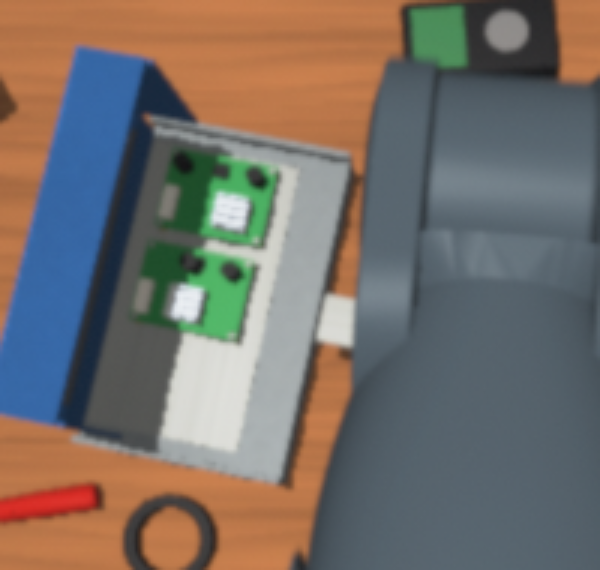

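Both boards are side by side at (220,200) and (200,290), with free space below for the third.

Request:
{"api": "apply_moves", "payload": {
  "increments": [
    [-0.011,-0.009,0,0,0,6.7,255],
    [-0.022,-0.018,0,0,0,13.4,255],
    [-0.033,-0.026,0,0,0,20.1,255],
    [-0.045,-0.035,0,0,0,27,255],
    [-0.057,-0.044,0.002,0,0,33.7,255]
  ]
}}

```text
clock: 27.75
ee_pos: [419.6, -77.9, 149.7]
eef_rot: [-3.14, 0.0, 0.783]
ft_force: [0.6, -0.8, -1.9]
width: 23.5
gripper_force: 60.4
```

Request:
{"api": "apply_moves", "payload": {
  "increments": [
    [-0.018,0.01,0,0,0,6.6,255],
    [-0.036,0.02,0,0,0,13.2,255],
    [-0.054,0.03,0,0,0,19.8,255],
    [-0.073,0.04,0,0,0,26.4,255],
    [-0.092,0.05,0.005,0,0,33,255]
  ]
}}

```text
clock: 28.17
ee_pos: [390.5, -179.0, 145.0]
eef_rot: [-3.141, 0.001, 0.207]
ft_force: [1.0, -0.4, -2.7]
width: 22.8
gripper_force: 60.4
```

Request:
{"api": "apply_moves", "payload": {
  "increments": [
    [-0.01,0.019,0.004,0,0,6.6,255],
    [-0.02,0.038,0.008,0,0,13.2,255],
    [-0.03,0.057,0.012,0,0,19.8,255],
    [-0.04,0.076,0.016,0,0,26.4,255],
    [-0.05,0.095,0.02,0,0,32.7,255]
  ]
}}

```text
clock: 28.58
ee_pos: [361.0, -282.2, 124.2]
eef_rot: [3.142, 0.002, -0.364]
ft_force: [0.4, 0.2, -2.2]
width: 23.3
gripper_force: 60.4
```

Run:
```python
from h import *
import time
plan([]); c=snap('top'); boards(c); c=snap('top'); blade(c); d=snap('side'); blade(d)
plan(scoop((555.6,-355),-20.4,z=54))
```

```text
now [ 361.  -282.2  124.2] [ 1.800e+02  1.200e-01 -2.086e+01] w 23.3 t 28.5833 F [ 0.4  0.2 -2.2]
board px [286. 112.] ctr [771.8   4.3] size [67.  74.7] yaw 2.0 z 34.4
board px [213. 165.] ctr [614.7 205.7] size [102.9 114.8] yaw -10.1 z 62.8
board px [413. 191.] ctr [ 555.4 -354.7] size [76.2 99.9] yaw -20.0 z 17.6
board px [205. 196.] ctr [534.4 225.1] size [ 98.2 100.4] yaw 78.9 z 62.9
 blade 40 70 dz -47.3 b [-13.5  19. ]
 blade 55 93 dz -47.3 b [-20.2  19.5]
 blade 70 94 dz -47.0 b [-21.   18.7]
 blade 85 90 dz -47.2 b [-20.5  19.5]
 blade 100 93 dz -47.5 b [-20.5  19.7]
 blade 115 90 dz -47.2 b [-21.3  19.8]
 blade 130 58 dz -47.2 b [-20.8  19. ]
 tip a 138.6
 blade 40 26 dz -43.7 b [-11.6  21.6]
 blade 55 36 dz -43.7 b [-20.1  20.3]
 blade 70 36 dz -44.6 b [-19.9  21.4]
 blade 85 34 dz -43.6 b [-19.4  20.8]
 blade 100 36 dz -44.3 b [-20.6  21.8]
 blade 115 29 dz -44.4 b [-20.7  21.6]
 blade 130 21 dz -45.3 b [-17.2  21.7]
 tip a 138.8
now [ 360.9 -282.   123.9] [-1.7999e+02  1.7000e-01 -2.0660e+01] w 23.6 t 28.7333 F [-0.6  0.3 -1.6]
(np.float64(360.1), np.float64(-283.9), 110, -20.4) -> [-0.0001  0.0021  0.0139] [-0.01  0.17 -0.26]
(np.float64(360.1), np.float64(-283.9), 54, -20.4) -> [-0.    -0.     0.056] [0. 0. 0.]
(np.float64(472.6), np.float64(-325.7), 54, -20.4) -> [ 0.12 -0.   -0.  ] [0. 0. 0.]
```

Request:
{"api": "apply_moves", "payload": {
  "increments": [
    [0,0.001,0.014,0,0,-0.3,255],
    [0,0.001,0.032,0,0,-0.3,255],
    [0,0.001,0.05,0,0,-0.3,255],
    [0,0.001,0.068,0,0,-0.3,255],
    [0,0.001,0.068,0,0,-0.3,255]
  ]
}}

```text
clock: 29.15
ee_pos: [360.0, -280.1, 53.8]
eef_rot: [-3.14, 0.006, -0.351]
ft_force: [-1.6, 1.9, -3.9]
width: 23.1
gripper_force: 60.2
```

Request:
{"api": "apply_moves", "payload": {
  "increments": [
    [0,0,0,0,0,0,255],
    [0,0,0,0,0,0,255],
    [0.008,0,0,0,0,0,255],
    [0.016,0,0,0,0,0,255],
    [0.024,0,0,0,0,0,255]
  ]
}}

```text
clock: 29.57
ee_pos: [385.6, -290.6, 56.9]
eef_rot: [3.141, 0.001, -0.353]
ft_force: [-0.1, 0.4, -2.6]
width: 23.2
gripper_force: 60.3
```

Request:
{"api": "apply_moves", "payload": {
  "increments": [
    [0.012,0,0,0,0,0,255],
    [0.024,0,0,0,0,0,255],
    [0.036,0,0,0,0,0,255],
    [0.046,0,0,0,0,0,255],
    [0.048,0,0,0,0,0,255]
  ]
}}

```text
clock: 29.98
ee_pos: [431.4, -307.3, 56.1]
eef_rot: [-3.142, 0.001, -0.352]
ft_force: [-0.8, 0.9, -2.7]
width: 23.0
gripper_force: 60.3
```

Run:
```python
from h import *
c=snap('top'); boards(c)
plan(scoop((555.5,-355),-20.2,z=55,lat=.5)[2:])
```

```text
board px [286. 112.] ctr [772.    3.2] size [69.2 74.3] yaw 0.8 z 34.6
board px [213. 165.] ctr [614.6 205.7] size [104.4 113.5] yaw -9.2 z 62.7
board px [412. 190.] ctr [ 555.4 -355.3] size [75.9 99.6] yaw -20.2 z 17.8
board px [205. 196.] ctr [533.7 223.9] size [ 98.1 101.9] yaw 78.8 z 63.0
now [ 430.7 -307.    55.9] [-1.7999e+02  1.0000e-01 -2.0170e+01] w 23.2 t 30.0333 F [-0.7  0.5 -1.6]
(np.float64(472.7), np.float64(-325.1), 55, -20.2) -> [0.0457 0.0025 0.0009] [-0.01  0.1   0.03]
```

Request:
{"api": "apply_moves", "payload": {
  "increments": [
    [0.012,0.001,0,0,0,0,255],
    [0.024,0.002,0,0,0,0,255],
    [0.036,0.002,0,0,0,0,255],
    [0.044,0.002,0,0,0,0,255],
    [0.046,0.002,0,0,0,0,255]
  ]
}}

```text
clock: 30.45
ee_pos: [472.5, -324.5, 55.7]
eef_rot: [-3.141, 0.002, -0.352]
ft_force: [-0.4, 0.3, -1.8]
width: 22.9
gripper_force: 60.3
```

Request:
{"api": "apply_moves", "payload": {
  "increments": [
    [0,0,-0.004,0,0,0,255],
    [0,0,-0.008,0,0,0,255],
    [0,0,-0.013,0,0,0,255],
    [0,0,-0.02,0,0,0,255],
    [0,0,-0.03,0,0,0,255]
  ]
}}

```text
clock: 30.87
ee_pos: [471.1, -324.0, 86.2]
eef_rot: [-3.141, 0.003, -0.353]
ft_force: [-0.6, 0.5, -4.5]
width: 23.1
gripper_force: 60.1
```

Request:
{"api": "apply_moves", "payload": {
  "increments": [
    [0,0,-0.01,0,0,0,255],
    [0,0,-0.025,0,0,0,255],
    [0,0,-0.045,0,0,0,255],
    [0,0,-0.06,0,0,0,255],
    [0,0,-0.07,0,0,0,255]
  ]
}}

```text
clock: 31.28
ee_pos: [472.4, -324.7, 158.4]
eef_rot: [3.141, 0.0, -0.353]
ft_force: [0.1, 0.6, -3.9]
width: 23.1
gripper_force: 60.1
```

Run:
```python
from h import *
c=snap('top'); boards(c); d=snap('side'); boards(d)
A=uw(-205,91).round(1)[:2]
plan([(450,-270,160,0),(430,-205,160,20),(410,-135,160,40),(395,-60,160,60),(*A,160,79.2),(*uw(-88,91).round(1)[:2],135,79.2)])
```

```text
board px [286. 112.] ctr [772.1   2.9] size [69.7 74.6] yaw 2.0 z 34.4
board px [213. 165.] ctr [614.5 206.2] size [103.8 114.2] yaw -10.1 z 62.9
board px [423. 180.] ctr [ 558.2 -356.5] size [75.8 96.9] yaw -20.7 z 115.1
board px [205. 196.] ctr [533.9 224.8] size [ 98.9 100.2] yaw 78.1 z 62.8
board px [313. 139.] ctr [ 535.  -342.4] size [ 75.3 141.9] yaw -26.7 z 119.5
board px [205. 191.] ctr [772.7 -10. ] size [ 73.2 105.1] yaw -86.2 z 37.1
board px [119. 298.] ctr [684.4 495.3] size [ 1.5 99.7] yaw -55.3 z 62.4
now [ 472.7 -324.9  157.9] [ 1.7997e+02 -3.0000e-02 -2.0210e+01] w 23.2 t 31.3833 F [-0.4  0.3 -3.2]
(450, -270, 160, 0) -> [-0.0403 -0.0437 -0.0021] [  0.04  -0.03 -20.21]
(430, -205, 160, 20) -> [-0.02  -0.065 -0.   ] [  0.   0. -20.]
(410, -135, 160, 40) -> [ 0.0051 -0.0726 -0.    ] [  0.   0. -20.]
(395, -60, 160, 60) -> [ 0.0367 -0.0671 -0.    ] [ -0.   0. -20.]
(np.float64(394.5), np.float64(41.7), 160, 79.2) -> [ 0.0878 -0.0513 -0.    ] [  0.    0.  -19.2]
(np.float64(416.4), np.float64(156.6), 135, 79.2) -> [ 0.117 -0.     0.025] [0. 0. 0.]
```

Request:
{"api": "apply_moves", "payload": {
  "increments": [
    [-0.005,-0.005,0,0,0,-2,255],
    [-0.013,-0.014,0,0,0,-6,255],
    [-0.022,-0.024,-0.001,0,0,-11,255],
    [-0.031,-0.034,-0.002,0,0,-15.5,255],
    [-0.04,-0.044,-0.002,0,0,-20.2,255]
  ]
}}

```text
clock: 31.8
ee_pos: [448.9, -268.5, 157.1]
eef_rot: [-3.14, 0.003, 0.004]
ft_force: [0.8, 0.7, -2.6]
width: 23.0
gripper_force: 60.1
```

Request:
{"api": "apply_moves", "payload": {
  "increments": [
    [-0.004,-0.013,0,0,0,-4,255],
    [-0.008,-0.026,0,0,0,-8,255],
    [-0.012,-0.039,0,0,0,-12,255],
    [-0.016,-0.052,0,0,0,-16,255],
    [-0.02,-0.065,0,0,0,-20,255]
  ]
}}

```text
clock: 32.22
ee_pos: [428.9, -203.4, 157.2]
eef_rot: [-3.139, 0.003, 0.352]
ft_force: [0.2, -0.2, -3.1]
width: 23.5
gripper_force: 60.1
```

Request:
{"api": "apply_moves", "payload": {
  "increments": [
    [0.001,-0.014,0,0,0,-4,255],
    [0.002,-0.029,0,0,0,-8,255],
    [0.003,-0.044,0,0,0,-12,255],
    [0.004,-0.058,0,0,0,-16,255],
    [0.005,-0.073,0,0,0,-20,255]
  ]
}}

```text
clock: 32.63
ee_pos: [408.6, -133.2, 157.4]
eef_rot: [-3.138, 0.002, 0.701]
ft_force: [0.5, 0.4, -3.1]
width: 22.9
gripper_force: 60.0
```

Request:
{"api": "apply_moves", "payload": {
  "increments": [
    [0.007,-0.013,0,0,0,-4,255],
    [0.014,-0.027,0,0,0,-8,255],
    [0.022,-0.04,0,0,0,-12,255],
    [0.03,-0.054,0,0,0,-16,255],
    [0.037,-0.067,0,0,0,-20,255]
  ]
}}

```text
clock: 33.05
ee_pos: [393.9, -58.0, 157.6]
eef_rot: [-3.138, 0.0, 1.051]
ft_force: [1.1, -0.2, -3.8]
width: 23.1
gripper_force: 60.0
```

Request:
{"api": "apply_moves", "payload": {
  "increments": [
    [0.018,-0.011,0,0,0,-4.2,255],
    [0.038,-0.022,0,0,0,-8.6,255],
    [0.058,-0.034,0,0,0,-13,255],
    [0.076,-0.045,0,0,0,-17,255],
    [0.088,-0.051,0,0,0,-19.2,255]
  ]
}}

```text
clock: 33.47
ee_pos: [393.7, 44.5, 157.8]
eef_rot: [-3.138, -0.001, 1.387]
ft_force: [0.9, 0.0, -3.3]
width: 23.4
gripper_force: 60.1
```

Run:
```python
from h import *
c=snap('side'); boards(c)
plan([(*uw(-88,91).round(1)[:2],135,79.2)])
```

```text
board px [206. 191.] ctr [773.3  -8.1] size [ 72.7 106.2] yaw -77.4 z 37.4
board px [276. 243.] ctr [405.2 107.4] size [ 76.7 157.1] yaw 78.8 z 117.0
now [394.   45.7 157.8] [-1.7981e+02 -9.0000e-02  7.9600e+01] w 23.4 t 33.5167 F [-0.5 -1.1 -3.1]
(np.float64(416.4), np.float64(156.6), 135, 79.2) -> [0.1131 0.0021 0.023 ] [-0.2  -0.09  0.4 ]
```

Request:
{"api": "apply_moves", "payload": {
  "increments": [
    [0.01,0,0.003,0,0,0,255],
    [0.026,0.001,0.008,0,0,0.3,255],
    [0.044,0.002,0.013,0,0,0.3,255],
    [0.062,0.002,0.018,0,0,0.3,255],
    [0.078,0.002,0.023,0,0,0.3,255]
  ]
}}

```text
clock: 33.93
ee_pos: [410.9, 120.0, 134.5]
eef_rot: [-3.139, -0.0, 1.375]
ft_force: [0.6, -0.1, -3.4]
width: 23.1
gripper_force: 60.2
```

Request:
{"api": "apply_moves", "payload": {
  "increments": [
    [0.014,0,0,0,0,0,255],
    [0.026,0,0,0,0,0,255],
    [0.033,0,0,0,0,0,255],
    [0.036,0,0,0,0,0,255],
    [0.036,0,0,0,0,0,255]
  ]
}}

```text
clock: 34.35
ee_pos: [418.0, 154.7, 135.3]
eef_rot: [-3.139, -0.001, 1.377]
ft_force: [-0.0, 0.7, -3.7]
width: 23.7
gripper_force: 60.1
```

Request:
{"api": "apply_moves", "payload": {
  "increments": [
    [0,0,0.004,0,0,0,255],
    [0,0,0.009,0,0,0,255],
    [0,0,0.014,0,0,0,255],
    [0,0,0.018,0,0,0,255],
    [0,0,0.022,0,0,0,255]
  ]
}}

```text
clock: 34.77
ee_pos: [417.7, 154.2, 112.8]
eef_rot: [-3.139, -0.0, 1.377]
ft_force: [-0.1, 0.8, -3.9]
width: 23.3
gripper_force: 60.2
```

Request:
{"api": "apply_moves", "payload": {
  "increments": [
    [0,0,0.003,0,0,0,255],
    [0,0,0.006,0,0,0,255],
    [0,0,0.009,0,0,0,255],
    [0,0,0.012,0,0,0,255],
    [0,0,0.012,0,0,0,255]
  ]
}}

```text
clock: 35.18
ee_pos: [417.7, 154.5, 101.0]
eef_rot: [-3.139, -0.001, 1.377]
ft_force: [-0.6, 0.1, -2.2]
width: 23.4
gripper_force: 60.3
```

Run:
```python
from h import *
plan([(*uw(-88,91).round(1)[:2],101,79.2)])
```

```text
now [417.7 154.5 101. ] [-1.7984e+02 -4.0000e-02  7.8900e+01] w 23.4 t 35.1833 F [-0.6  0.1 -2.2]
(np.float64(416.4), np.float64(156.6), 101, 79.2) -> [ 0.0018 -0.0017  0.    ] [-0.16 -0.04 -0.3 ]
```

Request:
{"api": "apply_moves", "payload": {
  "increments": [
    [0,0,0,0,0,0,255],
    [-0.006,0,0,0,0,0,255],
    [-0.02,0,0,0,0,0,255],
    [-0.04,0,0,0,0,0,255],
    [-0.06,0,0,0,0,0,255]
  ]
}}

```text
clock: 35.6
ee_pos: [406.1, 94.9, 101.6]
eef_rot: [-3.139, -0.001, 1.378]
ft_force: [-0.3, -0.1, -1.5]
width: 23.6
gripper_force: 60.3
```

Request:
{"api": "apply_moves", "payload": {
  "increments": [
    [-0.025,0,0,0,0,0,255],
    [-0.05,0,0,0,0,0,255],
    [-0.075,0,-0.01,0,0,0,255],
    [-0.09,0,-0.03,0,0,0,255],
    [-0.09,0,-0.05,0,0,0,255]
  ]
}}

```text
clock: 36.02
ee_pos: [387.7, 4.8, 151.8]
eef_rot: [-3.138, 0.0, 1.375]
ft_force: [1.7, 0.4, -1.9]
width: 22.9
gripper_force: 60.3
```

Run:
```python
from h import *
c=snap('top'); boards(c); e=snap('side')
plan([(395,10,150,79),(395,-10,150,45),(400,-28,150,20)])
cv2.imwrite('pics/t7.png',cv2.resize(np.hstack([c['color'][110:290,140:340],e['color'][190:370,150:350]])[:,:,::-1],(800,360)))
```

```text
board px [286. 112.] ctr [772.    3.2] size [69.2 75.5] yaw 0.9 z 34.5
board px [213. 165.] ctr [614.3 206. ] size [103.1 112.6] yaw -9.9 z 62.8
board px [205. 196.] ctr [525.4 226.7] size [100.5 116.6] yaw -11.4 z 62.7
board px [197. 228.] ctr [432.8 245.9] size [ 97.6 121.9] yaw -89.2 z 63.0
now [390.5   6.4 154. ] [ 1.7989e+02 -1.0000e-01  7.8800e+01] w 23.4 t 36.1167 F [ 0.8 -0.1 -3.1]
(395, 10, 150, 79) -> [0.0044 0.0037 0.004 ] [ 0.11 -0.1  -0.2 ]
(395, -10, 150, 45) -> [-0.0196  0.0038  0.    ] [ 0. -0. 34.]
(400, -28, 150, 20) -> [-0.0092  0.0163  0.    ] [ 0. -0. 25.]
```

View pics/t7.png

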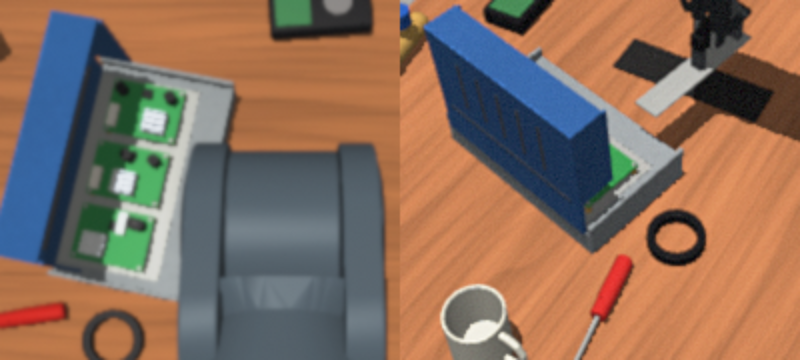

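All three boards are in at (147,110), (130,173) and (115,238), and the cover is still upright. The next step is returning the scraper to the mat.

Run:
```python
from h import *
c=ld('top')
for u,v in [(80,205),(152,208),(146,272),(70,256)]: print('b2 corner U',toU(world(c,140+u/2,110+v/2,63)).round(1))
m=[world(c,230+u/1.818,100+v/1.818,3)[:2] for u,v in [(97,158),(143,157),(150,323),(105,325)]]
print(np.round(m,1),np.mean(m,0).round(1), np.degrees(np.arctan2((m[0]-m[3])[1],(m[0]-m[3])[0])).round(1),np.degrees(np.arctan2((m[1]-m[2])[1],(m[1]-m[2])[0])).round(1))
plan([(395,0,150,45),(398,-30,150,12),(402,-32,110,2.5),(402,-32,57,2.5)])
```

```text
b2 corner U [53.6 56.5 63. ]
b2 corner U [-43.4  40.7  63. ]
b2 corner U [-55.  126.4  63. ]
b2 corner U [ 50.3 126.4  63. ]
[[563.   10.8]
 [565.5 -61.8]
 [307.6 -74.1]
 [303.3  -5.5]] [434.9 -32.7] 3.6 2.7
now [390.5   6.4 154. ] [ 1.7989e+02 -1.0000e-01  7.8800e+01] w 23.4 t 36.1167 F [ 0.8 -0.1 -3.1]
(395, 0, 150, 45) -> [-0.0054  0.0057  0.004 ] [ 0.08 -0.13 33.8 ]
(398, -30, 150, 12) -> [-0.0191  0.0233  0.    ] [-0. -0. 33.]
(402, -32, 110, 2.5) -> [0.0035 0.0028 0.04  ] [ 0.  -0.   9.5]
(402, -32, 57, 2.5) -> [-0.    -0.     0.053] [0. 0. 0.]
```

Request:
{"api": "apply_moves", "payload": {
  "increments": [
    [-0.001,0.001,0,0,0,6.7,255],
    [-0.002,0.002,0,0,0,13.5,255],
    [-0.003,0.003,0,0,0,20.2,255],
    [-0.004,0.005,0,0,0,27,255],
    [-0.005,0.006,0.004,0,0,33.8,255]
  ]
}}

```text
clock: 36.53
ee_pos: [394.2, 1.2, 147.2]
eef_rot: [-3.14, 0.0, 0.782]
ft_force: [0.5, -0.3, -2.5]
width: 23.3
gripper_force: 60.4
```

Request:
{"api": "apply_moves", "payload": {
  "increments": [
    [-0.004,0.005,0,0,0,6.6,255],
    [-0.008,0.01,0,0,0,13.2,255],
    [-0.012,0.015,0,0,0,19.8,255],
    [-0.016,0.02,0,0,0,26.4,255],
    [-0.019,0.023,0,0,0,33,255]
  ]
}}

```text
clock: 36.95
ee_pos: [396.7, -28.8, 146.7]
eef_rot: [-3.14, 0.002, 0.206]
ft_force: [0.3, 0.4, -2.1]
width: 23.3
gripper_force: 60.4
```

Request:
{"api": "apply_moves", "payload": {
  "increments": [
    [0.003,0.002,0.01,0,0,4,255],
    [0.006,0.004,0.02,0,0,9,255],
    [0.006,0.004,0.04,0,0,9,255],
    [0.006,0.004,0.06,0,0,9,255],
    [0.006,0.004,0.075,0,0,9,255]
  ]
}}

```text
clock: 37.37
ee_pos: [402.6, -30.9, 70.4]
eef_rot: [-3.14, 0.003, 0.054]
ft_force: [-1.1, -0.4, -2.9]
width: 22.9
gripper_force: 60.3
```

Run:
```python
from h import *
c=snap('top'); blade(c); d=snap('side'); blade(d)
plan([(404,-33,52,3)])
```

```text
tip a 167.1
 blade 40 63 dz -47.4 b [-16.6  27.2]
 blade 55 57 dz -47.2 b [-21.   27.7]
 blade 70 58 dz -47.4 b [-20.4  29.4]
 blade 85 61 dz -47.1 b [-17.8  27.6]
 blade 100 59 dz -48.3 b [-17.7  25.7]
 blade 115 61 dz -48.0 b [-19.   28.1]
 blade 130 39 dz -49.4 b [-17.1  27. ]
 blade 145 50 dz -63.1 b [-26.7  29.3]
 blade 160 20 dz -65.3 b [-24.9  25.9]
 tip a 167.1
now [401.4 -30.8  70. ] [-179.89    0.36    3.12] w 23.1 t 37.4667 F [-0.5  0.9 -0.9]
(404, -33, 52, 3) -> [0.0026 0.0024 0.018 ] [-0.11  0.36  0.12]
```

Request:
{"api": "apply_moves", "payload": {
  "increments": [
    [0.001,0.001,0.005,0,0,0,255],
    [0.002,0.002,0.01,0,0,0,255],
    [0.003,0.003,0.014,0,0,0,255],
    [0.003,0.003,0.017,0,0,0,255],
    [0.003,0.003,0.017,0,0,0,255]
  ]
}}

```text
clock: 37.88
ee_pos: [406.4, -33.9, 54.9]
eef_rot: [-3.14, 0.003, 0.054]
ft_force: [-0.6, -1.4, -2.0]
width: 23.1
gripper_force: 60.3
```

Request:
{"api": "apply_moves", "payload": {
  "increments": [
    [0,0,0.001,0,0,0,255],
    [0,0,0.001,0,0,0,255],
    [0,0,0.001,0,0,0,255],
    [0,0,0.001,0,0,0,255],
    [0,0,0.001,0,0,0,255]
  ]
}}

```text
clock: 38.3
ee_pos: [406.6, -33.8, 54.4]
eef_rot: [-3.14, 0.002, 0.054]
ft_force: [-1.1, -0.8, -2.8]
width: 23.4
gripper_force: 60.3
```

Request:
{"api": "apply_moves", "payload": {
  "increments": [
    [0,0,0.001,0,0,0,255],
    [0,0,0.001,0,0,0,255],
    [0,0,0.002,0,0,0,255],
    [0,0,0.002,0,0,0,255],
    [0,0,0.002,0,0,0,255]
  ]
}}

```text
clock: 38.72
ee_pos: [406.5, -33.8, 52.3]
eef_rot: [-3.14, 0.002, 0.054]
ft_force: [0.3, 0.2, -1.5]
width: 23.4
gripper_force: 60.5
```

Request:
{"api": "apply_moves", "payload": {
  "increments": [
    [0,0,0.001,0,0,0,255],
    [0,0,0.001,0,0,0,255],
    [0,0,0.001,0,0,0,255],
    [0,0,0.001,0,0,0,255],
    [0,0,0.001,0,0,0,255]
  ]
}}

```text
clock: 39.13
ee_pos: [406.7, -33.7, 52.1]
eef_rot: [-3.14, 0.001, 0.055]
ft_force: [-8.3, 1.7, 22.2]
width: 23.3
gripper_force: 63.9
```

Request:
{"api": "apply_moves", "payload": {
  "increments": [
    [0,0,-0.001,0,0,0,255],
    [0,0,-0.001,0,0,0,255],
    [0,0,-0.001,0,0,0,150],
    [0,0,-0.001,0,0,0,80],
    [0,0,-0.001,0,0,0,0]
  ]
}}

```text
clock: 39.55
ee_pos: [406.5, -33.9, 52.2]
eef_rot: [-3.14, 0.002, 0.054]
ft_force: [-0.2, -1.1, 0.7]
width: 58.3
gripper_force: 0.0
```

Request:
{"api": "apply_moves", "payload": {
  "increments": [
    [0,0,0,0,0,0,0],
    [0,0,0,0,0,0,0],
    [0,0,0,0,0,0,0],
    [0,0,0,0,0,0,0],
    [0,0,-0.01,0,0,0,0]
  ]
}}

```text
clock: 39.97
ee_pos: [405.5, -33.8, 61.2]
eef_rot: [-3.14, 0.004, 0.054]
ft_force: [-0.2, -0.4, 0.0]
width: 85.3
gripper_force: 0.0
```

Request:
{"api": "apply_moves", "payload": {
  "increments": [
    [0,0,-0.03,0,0,0,0],
    [0,0,-0.07,0,0,0,0],
    [0,0,-0.11,0,0,0,0],
    [0,0,-0.15,0,0,0,0],
    [0,0,-0.19,0,0,0,0]
  ]
}}

```text
clock: 40.38
ee_pos: [406.4, -34.0, 254.4]
eef_rot: [-3.14, 0.002, 0.054]
ft_force: [1.9, 0.2, 0.2]
width: 85.4
gripper_force: 0.0
```

Request:
{"api": "apply_moves", "payload": {
  "increments": [
    [0,-0.01,-0.03,0,0,0,255],
    [-0.01,-0.03,-0.06,0,0,0,255],
    [-0.02,-0.06,-0.08,0,0,0,255],
    [-0.03,-0.09,-0.09,0,0,0,255],
    [-0.03,-0.12,-0.09,0,0,0,255]
  ]
}}

```text
clock: 40.8
ee_pos: [373.7, 43.2, 344.8]
eef_rot: [-3.112, -0.001, 0.092]
ft_force: [0.3, 0.3, -0.7]
width: 25.3
gripper_force: 0.0
```

Run:
```python
from h import *
c=snap('top'); e=snap('side')
plan([])
cv2.imwrite('pics/t8.png',cv2.resize(np.hstack([c['color'][150:330,220:420],e['color'][120:300,180:380]])[:,:,::-1],(800,360)))
```

```text
now [374.5  42.5 342.2] [-1.7831e+02  1.3000e-01  5.1600e+00] w 9.7 t 40.9 F [ 0.4 -0.2 -0.8]
```

View pics/t8.png

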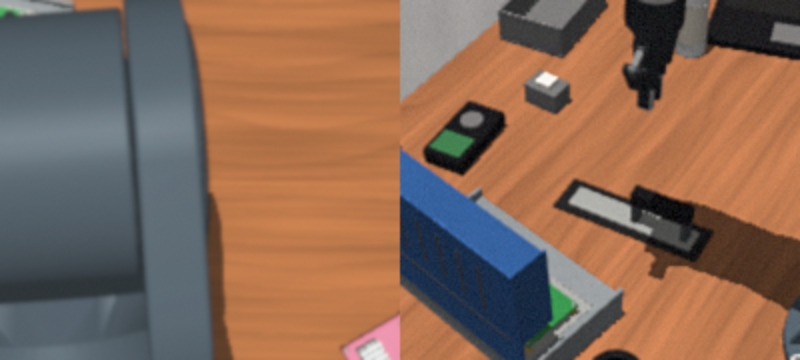

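The scraper lies flat on the mat, within its outline at (635,220) in the right pane. Shut the cover next: go over it and behind.

Run:
```python
from h import *
W=lambda x,z,y=79.2:(*uw(x,0).round(1)[:2],z,y)
plan([(420,140,315,32),(480,240,310,60),(525,320,308,79.2),W(125,305),W(125,226),W(90,226),W(60,223),W(30,211),W(4,190),W(-14,162),W(-21,142),W(-24,119)])
```

```text
now [374.5  42.5 342.2] [-1.7831e+02  1.3000e-01  5.1600e+00] w 9.7 t 40.9 F [ 0.4 -0.2 -0.8]
(420, 140, 315, 32) -> [ 0.0541 -0.0921  0.0298] [ -1.68  -0.27 -26.84]
(480, 240, 310, 60) -> [ 0.1039 -0.053   0.005 ] [  0.   0. -28.]
(525, 320, 308, 79.2) -> [ 0.0918 -0.001   0.002 ] [  0.    0.  -19.2]
(np.float64(545.7), np.float64(348.8), 305, 79.2) -> [0.0322 0.0149 0.003 ] [0. 0. 0.]
(np.float64(545.7), np.float64(348.8), 226, 79.2) -> [ 0.    -0.     0.079] [0. 0. 0.]
(np.float64(539.2), np.float64(314.4), 226, 79.2) -> [-0.035   0.0001  0.    ] [0. 0. 0.]
(np.float64(533.5), np.float64(284.9), 223, 79.2) -> [-0.03   -0.0001  0.003 ] [0. 0. 0.]
(np.float64(527.9), np.float64(255.5), 211, 79.2) -> [-0.0299  0.      0.012 ] [0. 0. 0.]
(np.float64(523.0), np.float64(229.9), 190, 79.2) -> [-0.0261 -0.      0.021 ] [0. 0. 0.]
(np.float64(519.7), np.float64(212.2), 162, 79.2) -> [-0.018   0.0001  0.028 ] [0. 0. 0.]
(np.float64(518.4), np.float64(205.4), 142, 79.2) -> [-0.0069 -0.      0.02  ] [0. 0. 0.]
(np.float64(517.8), np.float64(202.4), 119, 79.2) -> [-0.0031 -0.      0.023 ] [0. 0. 0.]
```

Request:
{"api": "apply_moves", "payload": {
  "increments": [
    [0.01,-0.018,0.006,-0.3,0,-5.4,255],
    [0.021,-0.037,0.012,-0.7,0,-10.8,255],
    [0.032,-0.055,0.018,-1,0,-16,255],
    [0.043,-0.074,0.024,-1.4,0,-21.4,255],
    [0.054,-0.092,0.03,-1.7,-0.3,-26.8,255]
  ]
}}

```text
clock: 41.32
ee_pos: [420.3, 139.4, 313.3]
eef_rot: [3.141, 0.003, 0.56]
ft_force: [0.7, -1.2, 0.7]
width: 0.2
gripper_force: 0.0
```

Request:
{"api": "apply_moves", "payload": {
  "increments": [
    [0.021,-0.011,0,0,0,-5.6,255],
    [0.042,-0.022,0,0,0,-11.2,255],
    [0.063,-0.032,0,0,0,-16.8,255],
    [0.084,-0.043,0,0,0,-22.4,255],
    [0.104,-0.053,0,0,0,-28,255]
  ]
}}

```text
clock: 41.73
ee_pos: [481.0, 239.4, 313.0]
eef_rot: [-3.14, 0.003, 1.049]
ft_force: [-0.1, -0.1, 1.1]
width: -0.3
gripper_force: 0.0
```

Run:
```python
from h import *
W=lambda x,z,y=79.2:(*uw(x,0).round(1)[:2],z,y)
plan([W(60,312),W(128,308)])
```

```text
now [481.  239.4 313. ] [-179.93    0.19   60.08] w -0.3 t 41.7333 F [-0.1 -0.1  1.1]
(np.float64(533.5), np.float64(284.9), 312, 79.2) -> [0.0656 0.0228 0.0007] [ -0.1    0.18 -19.12]
(np.float64(546.3), np.float64(351.7), 308, 79.2) -> [0.068  0.0001 0.004 ] [0. 0. 0.]
```

Request:
{"api": "apply_moves", "payload": {
  "increments": [
    [0.013,0.005,0,0,0,-4,255],
    [0.026,0.009,0,0,0,-8,255],
    [0.04,0.014,0,0,0,-12,255],
    [0.053,0.018,0,0,0,-16,255],
    [0.066,0.023,0.001,0,0.2,-19.1,255]
  ]
}}

```text
clock: 42.15
ee_pos: [534.1, 284.3, 311.8]
eef_rot: [-3.14, -0.0, 1.381]
ft_force: [0.5, 0.1, 0.2]
width: 0.2
gripper_force: 0.0
```

Request:
{"api": "apply_moves", "payload": {
  "increments": [
    [0.02,0,0,0,0,0,255],
    [0.04,0,0.001,0,0,0,255],
    [0.06,0,0.003,0,0,0,255],
    [0.068,0,0.004,0,0,0,255],
    [0.068,0,0.004,0,0,0,255]
  ]
}}

```text
clock: 42.57
ee_pos: [546.4, 352.1, 307.3]
eef_rot: [-3.139, -0.0, 1.379]
ft_force: [-0.5, -0.2, 0.5]
width: 0.1
gripper_force: 0.0
```

Run:
```python
from h import *
W=lambda x,z,y=79.2:(*uw(x,0).round(1)[:2],z,y)
coverprof(snap('side')); plan([W(125,226)]); print(toU(readout.read_state()['ee_pos']).round(1))
```

```text
blue 3301 z max 263.7
30 189 [256.5 259.4 262.4]
50 442 [256.1 259.  262.1]
70 761 [ 65.8 256.3 260.8]
90 1883 [ 77.1 181.1 257.4]
110 10 [386.2 393.1 455.1]
130 10 [327.8 395.2 413.8]
now [546.3 351.1 308.1] [-1.7991e+02 -3.0000e-02  7.8990e+01] w 0.1 t 42.6167 F [ 0.   0.3 -0.1]
(np.float64(545.7), np.float64(348.8), 226, 79.2) -> [-0.0024 -0.0001  0.0821] [-0.09 -0.03 -0.21]
[ 1.274e+02 -2.000e-01  3.081e+02]
```

Request:
{"api": "apply_moves", "payload": {
  "increments": [
    [0,0,0.02,0,0,0,255],
    [0,0,0.04,0,0,0,255],
    [0,0,0.06,0,0,0,255],
    [0,0,0.075,0,0,0,255],
    [0,0,0.082,0,0,0,255]
  ]
}}

```text
clock: 43.03
ee_pos: [545.4, 349.8, 225.9]
eef_rot: [-3.14, -0.0, 1.378]
ft_force: [0.2, -1.0, 0.2]
width: 0.2
gripper_force: 0.0
```

Request:
{"api": "apply_moves", "payload": {
  "increments": [
    [-0.008,0,0,0,0,0,255],
    [-0.016,0,0,0,0,0,255],
    [-0.024,0,0,0,0,0,255],
    [-0.031,0,0,0,0,0,255],
    [-0.037,0,0,0,0,0,255]
  ]
}}

```text
clock: 43.45
ee_pos: [539.2, 314.6, 229.1]
eef_rot: [3.14, -0.004, 1.378]
ft_force: [0.9, 2.9, 2.2]
width: 0.3
gripper_force: 1.3
```

Request:
{"api": "apply_moves", "payload": {
  "increments": [
    [-0.006,0,0,0,0,0,255],
    [-0.012,0,0.001,0,0,0,255],
    [-0.018,0,0.001,0,0,0,255],
    [-0.024,0,0.002,0,0,0,255],
    [-0.03,0,0.003,0,0,0,255]
  ]
}}

```text
clock: 43.87
ee_pos: [533.1, 285.5, 224.7]
eef_rot: [-3.142, -0.002, 1.379]
ft_force: [1.9, 1.9, -0.8]
width: -0.1
gripper_force: 1.1
```

Run:
```python
from h import *
coverprof(snap('side')); plan([]); print(toU(readout.read_state()['ee_pos']).round(1))
```

```text
blue 3763 z max 254.7
-10 137 [237.9 241.4 244. ]
10 269 [241.7 245.2 249. ]
30 279 [247.3 251.  254.4]
50 1208 [181.6 213.9 248. ]
70 1620 [ 71.1 138.7 179.1]
90 250 [ 62.9  83.8 110.7]
now [532.9 284.5 224.6] [-1.7998e+02 -1.1000e-01  7.8980e+01] w -0.1 t 43.9167 F [ 2.4 -0.5  0.3]
[ 59.5   0.6 224.6]
```

Closing smoothly (θ≈1.3). Continue along the arc.

Request:
{"api": "apply_moves", "payload": {
  "increments": [
    [-0.006,0,0.002,0,0,0,255],
    [-0.012,0,0.004,0,0,0,255],
    [-0.018,0,0.007,0,0,0,255],
    [-0.024,0,0.01,0,0,0,255],
    [-0.03,0,0.013,0,0,0,255]
  ]
}}

```text
clock: 44.33
ee_pos: [527.2, 255.9, 211.3]
eef_rot: [-3.141, -0.002, 1.379]
ft_force: [0.3, 2.4, -0.2]
width: 0.2
gripper_force: 0.8
```

Request:
{"api": "apply_moves", "payload": {
  "increments": [
    [-0.005,0,0.004,0,0,0,255],
    [-0.01,0,0.008,0,0,0,255],
    [-0.016,0,0.012,0,0,0,255],
    [-0.021,0,0.016,0,0,0,255],
    [-0.026,0,0.021,0,0,0,255]
  ]
}}

```text
clock: 44.75
ee_pos: [522.3, 230.6, 190.2]
eef_rot: [-3.141, -0.003, 1.379]
ft_force: [0.1, 0.5, 0.6]
width: -0.2
gripper_force: 0.7
```

Request:
{"api": "apply_moves", "payload": {
  "increments": [
    [-0.004,0,0.005,0,0,0,255],
    [-0.008,0,0.01,0,0,0,255],
    [-0.012,0,0.016,0,0,0,255],
    [-0.015,0,0.022,0,0,0,255],
    [-0.018,0,0.028,0,0,0,255]
  ]
}}

```text
clock: 45.17
ee_pos: [519.0, 213.1, 162.0]
eef_rot: [-3.141, -0.002, 1.379]
ft_force: [-0.5, 0.3, 1.9]
width: -0.4
gripper_force: 0.5
```

Request:
{"api": "apply_moves", "payload": {
  "increments": [
    [-0.002,0,0.004,0,0,0,255],
    [-0.004,0,0.008,0,0,0,255],
    [-0.005,0,0.012,0,0,0,255],
    [-0.006,0,0.016,0,0,0,255],
    [-0.007,0,0.02,0,0,0,255]
  ]
}}

```text
clock: 45.58
ee_pos: [517.7, 206.6, 142.2]
eef_rot: [-3.141, -0.002, 1.379]
ft_force: [0.1, 0.0, 1.9]
width: 0.3
gripper_force: 0.5
```

Run:
```python
from h import *
coverprof(snap('side')); plan([]); print(toU(readout.read_state()['ee_pos']).round(1))
```

```text
blue 4006 z max 145.1
-70 116 [137.1 141.1 144.7]
-50 351 [133.8 137.9 142.5]
-30 417 [128.8 133.7 138.9]
-10 508 [125.5 129.9 148.6]
10 524 [121.  125.6 129.8]
30 534 [116.8 121.2 125.6]
50 578 [112.5 116.8 121.2]
70 725 [ 64.7 111.  116.7]
90 253 [ 62.   82.  101.5]
now [517.4 206.4 141.5] [-1.7995e+02 -1.1000e-01  7.9010e+01] w -0.0 t 45.6333 F [ 1.2  0.3 -0.5]
[-20.2   1.2 141.5]
```

Request:
{"api": "apply_moves", "payload": {
  "increments": [
    [-0.001,0,0.004,0,0,0,255],
    [-0.002,0,0.008,0,0,0,255],
    [-0.003,0,0.012,0,0,0,255],
    [-0.003,0,0.016,0,0,0,255],
    [-0.003,0,0.019,0,0,0,255]
  ]
}}

```text
clock: 46.05
ee_pos: [517.1, 203.6, 123.1]
eef_rot: [-3.141, -0.002, 1.379]
ft_force: [0.2, 0.2, 0.8]
width: 0.3
gripper_force: 0.4
```

Request:
{"api": "apply_moves", "payload": {
  "increments": [
    [0,0,0.001,0,0,0,255],
    [0,0,0.002,0,0,0,255],
    [0,0,0.003,0,0,0,255],
    [0,0,0.003,0,0,0,255],
    [0,0,0.003,0,0,0,255]
  ]
}}

```text
clock: 46.47
ee_pos: [517.2, 203.8, 120.6]
eef_rot: [-3.141, -0.003, 1.379]
ft_force: [-0.7, 0.1, 0.2]
width: 0.1
gripper_force: 0.0
```

Run:
```python
from h import *
coverprof(snap('side')); plan([])
```

```text
blue 3672 z max 117.4
-70 149 [108.  111.7 115.2]
-50 318 [107.9 111.9 114.9]
-30 376 [108.1 111.5 115.4]
-10 469 [108.2 111.6 116.8]
10 462 [107.8 111.5 114.9]
30 481 [108.  111.3 114.8]
50 527 [107.1 111.2 114.9]
70 669 [ 65.6 109.  114.1]
90 221 [ 63.2  81.  100.4]
now [517.2 203.8 120.7] [-1.800e+02 -1.500e-01  7.901e+01] w 0.2 t 46.5167 F [-0.1  0.6 -1.1]
```

Request:
{"api": "apply_moves", "payload": {
  "increments": [
    [0,0,0.001,0,0,0,255],
    [0,0,0.002,0,0,0,255],
    [0,0,0.002,0,0,0,255],
    [0,0,0.002,0,0,0,255],
    [0,0,0.002,0,0,0,255]
  ]
}}

```text
clock: 46.93
ee_pos: [517.4, 203.9, 119.9]
eef_rot: [3.141, -0.003, 1.379]
ft_force: [-6.2, -2.3, 20.1]
width: -0.2
gripper_force: 9.9
```

Request:
{"api": "apply_moves", "payload": {
  "increments": [
    [0,0,0.0005,0,0,0,255],
    [0,0,0.001,0,0,0,255],
    [0,0,0.001,0,0,0,255],
    [0,0,0.001,0,0,0,255],
    [0,0,0.001,0,0,0,255]
  ]
}}

```text
clock: 47.35
ee_pos: [517.5, 203.9, 119.8]
eef_rot: [3.14, -0.004, 1.379]
ft_force: [-11.8, -5.3, 33.5]
width: -0.3
gripper_force: 16.9
```

Firm contact, so it is shut. Lift away, back off and check.

Request:
{"api": "apply_moves", "payload": {
  "increments": [
    [0,0,-0.005,0,0,0,255],
    [0,0,-0.03,0,0,0,255],
    [0,0,-0.07,0,0,0,255],
    [0,0,-0.11,0,0,0,255],
    [0,0,-0.15,0,0,0,255]
  ]
}}

```text
clock: 47.77
ee_pos: [516.6, 203.2, 269.4]
eef_rot: [-3.141, -0.002, 1.379]
ft_force: [1.2, 1.7, 0.7]
width: -0.0
gripper_force: 0.0
```

Request:
{"api": "apply_moves", "payload": {
  "increments": [
    [-0.04,0.02,0,0,0,5,255],
    [-0.08,0.04,0,0,0,10,255],
    [-0.12,0.06,0,0,0,15,255],
    [-0.16,0.07,0,0,0,20,255],
    [-0.19,0.07,0,0,0,25,255]
  ]
}}

```text
clock: 48.18
ee_pos: [550.4, 1.3, 266.7]
eef_rot: [-3.141, -0.002, 0.938]
ft_force: [0.9, -0.4, -0.4]
width: -0.1
gripper_force: 0.0
```

Request:
{"api": "apply_moves", "payload": {
  "increments": [
    [-0.03,0.03,0,0,0,0,255],
    [-0.06,0.06,0,0,0,0,255],
    [-0.09,0.09,0,0,0,0,255],
    [-0.11,0.12,0,0,0,0,255],
    [-0.11,0.14,0,0,0,0,255]
  ]
}}

```text
clock: 48.6
ee_pos: [597.7, -172.7, 266.8]
eef_rot: [-3.141, -0.001, 0.939]
ft_force: [-0.2, -0.7, 1.5]
width: 0.3
gripper_force: 0.0
```

Run:
```python
from h import *
plan([]); c=snap('top'); e=snap('side'); coverprof(c); coverprof(e); boards(c)
cv2.imwrite('pics/t9.png',cv2.resize(np.hstack([c['color'],e['color']])[:,:,::-1],(800,300)))
```

```text
now [ 597.7 -172.7  266.8] [-1.7997e+02 -8.0000e-02  5.3790e+01] w 0.3 t 48.6 F [-0.2 -0.7  1.5]
blue 5735 z max 113.0
-70 831 [ 78.5 107.9 111.5]
-50 796 [105.9 108.7 111.9]
-30 693 [105.7 108.9 112. ]
-10 701 [105.6 108.6 111.8]
10 692 [105.7 108.7 111.7]
30 705 [105.6 108.7 112. ]
50 753 [105.7 108.9 112. ]
70 564 [105.6 108.7 111.7]
blue 4007 z max 116.3
-70 283 [108.1 111.1 114.4]
-50 476 [107.5 111.3 115. ]
-30 440 [107.6 111.2 114.8]
-10 453 [107.4 111.1 114.7]
10 458 [107.7 111.2 114.7]
30 468 [107.7 111.3 115.2]
50 528 [107.7 111.2 114.8]
70 685 [ 65.2 109.  114.5]
90 216 [ 61.7  82.6 101.6]
board px [286. 112.] ctr [772.2   2.8] size [69.6 73.6] yaw 2.0 z 34.6
```

View pics/t9.png

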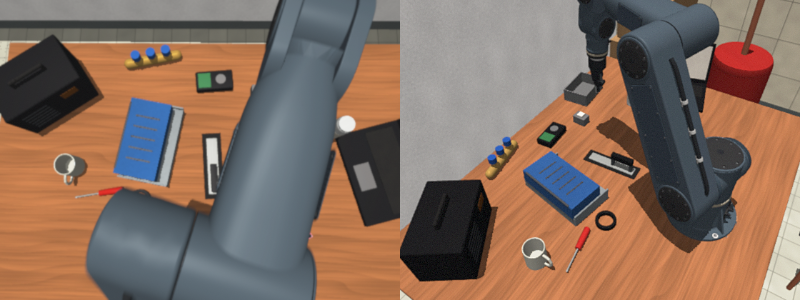

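The cover is shut flat at z 108.7 (left pane, (145,140)). The scraper is on its mat at (612,163) and the bystanders are in place. Handing in.

```bash
python3 -c "
from rig import arm
print(arm.hand_in())"
```

```text
the job is handed in; nothing more can be done
None
```

The job is handed in: all three green boards are standing side by side on the deck under the fully shut cover, the scraper is flat on its mat, and nothing else on the bench appears moved; the hand-in gave no verdict.

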